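File the milling-block cartons on end in the stock tray and lock the bookend

ROBOT

A 6-joint arm with a two-finger parallel gripper is mounted at the origin on the work surface. World frame = base frame: x ahead of the robot, y to its left, z up, the work surface at z = 0. Lengths are in mm, angles in rad, forces in N, time in s.
With the tool pointing down it reaches from about 300 to 850 mm from the base axis. Payload 4.2 kg.
Tool frame: the origin (TCP) lies between the finger pads; the fingertips stand 11 mm ahead of it and the grasp point (between the pads) lies 8 mm behind it; z points along the fingers, y is the direction in which the jaws open and shut (so a half turn about z gives the same grasp; the last joint's range is limited). The gripper opens to 91 mm and grips with 3 to 60 N. Pads are 32 mm wide; open, the fingers measure 118 mm over their backs; the gripper's body (76 mm by 178 mm) begins 60 mm behind the grasp point.
Start: joints at [-1.181, 0.32, 1.565, -0, 1.257, -0.02], TCP at [229.099, -527.405, 224.976] pointing down, gripper open.
Joint ranges: [-3.11, 3.11], [-0.84, 2.01], [0.21, 2.61], [-1.34, 4.49], [0.05, 2.63], [-2.56, 2.56]. Speed limits (rad/s): [2.57, 2.57, 3.14, 3.14, 3.14, 3.14].

INTERFACE

Orientations are given as [roll, pitch, yaw] about the fixed x, y, z axes, in that order (R = Rz(yaw) Ry(pitch) Rx(roll)).
In Python, from bench import state, vision, env gives the robot as it stands. The module is installed in compiled form; this text tells all that it offers.
- The arm moves only by the tool step_arm, never from a script. Its argument "motion" is a list that holds one entry, the list of rows, each a list of 7 numbers: the shift along the tool's x, y, z in m, then the turn, a rotation vector about the tool's x, y, z in rad, then the closure, from 0 (fully open) to 1 (shut). A call has 1 to 8 rows; each row is the pose to reach, as a shift and turn from the pose measured when the call began, along the tool's axes at that moment; what a row does not reach only later rows make up. A row lasts 1/12 s, in which the tool goes at most 41.7 mm and 7.16 degrees, less where a joint would pass 70% of its speed; a pose out of reach is approached as far as the arm can. A call with a gripper value outside its range is refused whole. The fingers move at their own pace and stop on an object; "squeeze" is the grip in N (left out, the last holds). Time passes only in rows, so rows that repeat a pose let the fingers close. It gives the time, the measured TCP pose, the force and the opening at its end, in the units of the state.
- state(): the state, without advancing time (a new reading comes with each control period).
- vision.grab_frame(name): name is "scene" or "top" or "wrist"; returns the picture (420x560x3 uint8, blue, green, red); there is no depth.
- vision.camera_params(name): a dict with "K" (3x3 intrinsics, pixels), "origin" and "rotation" of the camera in the world. Camera axes: x right, y down, z forward; pixel columns grow to the right and rows downward; lengths in mm; the calibration is good to about 2 mm. A picture is of the moment at which its call begins: read the wrist's pose just before it. camera_params takes no time and is no camera call; for the wrist camera it gives the pose at the moment of the call.
- env.hand_in(): hands the job in, once; it reports no verdict.
The state is a dict: "time_s": time; "joint_pos": joint angles; "qvel": joint speeds; "joint_torque": joint torques, N m; "position": TCP position; "eef_rot": TCP orientation; "ft_force": force on the tool from outside, world axes, zero at the start; "ft_torque": the same for the moment, N m; "opening": opening from 0.0 (shut) to 1.0 (fully open).
Only numpy, scipy, OpenCV 4.12 (cv2) and the standard library are available. Lean on these libraries where they do the work, as an engineer would, in place of code of your own. Each camera call takes 0.05 s, during which the arm holds its last target.

TASK

File the flat cartons away: free the bookend of the stock tray by lifting its cam lever upright, draw the bookend back, and stand every carton upright on its short edge in the tray, their large faces towards the end plate like books. Then slide the bookend up so that the row is closed up against the end plate without gaps, and fold the cam lever fully down to lock it. Leave the jar, the flask and the plaster model where they are.

Things in the scene. Friction and masses are not known exactly. Their poses are not given: they have to be found in the camera images.
- tray: grey sheet-steel stock tray fixed to the bench, 88 mm wide over its walls. Origin: centre of its underside; x runs along the tray to the fixed end plate, y across, z up. Floor 6 mm above the bench. End plate across the +x end: inner face at x = +115 mm, top 100 mm above the bench. Side walls: 80 mm apart, tops 20 mm above the bench
- row_start (a point): point on the tray floor at the middle of the foot of the end plate's inner face; axes as the tray's, so the row of cartons grows from here towards -x
- bookend (a joint): how far the sliding bookend has been moved along the tray's +x towards the end plate, m: 0 fully back (150 mm clear between its face and the end plate), 0.125 at the far stop (25 mm clear). Free, it slides with about 1.5 N and stays where it is left; locked, it holds against 15 N
- bookend_face (a point): middle of the foot of the bookend's front face (looks to the end plate), at tray floor height; axes as the tray's. The bookend is an aluminium plate 66 mm wide, 8 mm thick, top 76 mm above the tray floor, on a low foot (top 7 mm above the floor) that reaches 76 mm behind the face (towards -x)
- bookend_rib (a point): grip point on the bookend's black rib, 68 mm above the tray floor. The rib is an upright web behind the plate on the middle line: 12 mm thick across the tray, from 8 to 48 mm behind the face, top 76 mm above the tray floor. Pinched from above, fingers closing across the tray, it draws or pushes the bookend
- cam_lever (a joint): angle of the cam lever, rad: 0 upright (bookend free); 1.45 at the stop, folded down towards the tray's -y side across the bookend's foot, behind the rib (locked). The cam bites from about 1.0 and is fully home from about 1.3; past 1.0 it takes up to 0.6 N m to turn, below that almost nothing. It stays where it is left
- lever_pivot (a point): on the axis of the cam lever, which is the tray's x direction: 64 mm behind the bookend's face, 30 mm to the tray's +y side of the middle line, 26 mm above the tray floor. A steel cam disc of 36 mm diameter sits here
- lever_tip (a point): free end of the cam lever, 82 mm from the pivot. The steel handle is straight, 12 mm wide along the tray, 9 mm thick. Upright, the tip is at tray y = +30 mm, 108 mm above the tray floor; folded down, at tray y = -51 mm, 36 to 42 mm above the tray floor
- box0: white carton of milling blocks with a violet band and a violet label, 100 x 68 x 28 mm (x, y, z), about 0.22 kg. Origin: its middle; x along its length, z out of the label face. At the start it lies flat, label up, on a grey pad 2 mm thick on the bench. There are three or four such cartons, all alike (None: absent)
- box1: white carton of milling blocks with a violet band and a violet label, 100 x 68 x 28 mm (x, y, z), about 0.22 kg. Origin: its middle; x along its length, z out of the label face. At the start it lies flat, label up, on a grey pad 2 mm thick on the bench. There are three or four such cartons, all alike (None: absent)
- box2: white carton of milling blocks with a violet band and a violet label, 100 x 68 x 28 mm (x, y, z), about 0.22 kg. Origin: its middle; x along its length, z out of the label face. At the start it lies flat, label up, on a grey pad 2 mm thick on the bench. There are three or four such cartons, all alike (None: absent)
- box3: white carton of milling blocks with a violet band and a violet label, 100 x 68 x 28 mm (x, y, z), about 0.22 kg. Origin: its middle; x along its length, z out of the label face. At the start it lies flat, label up, on a grey pad 2 mm thick on the bench. There are three or four such cartons, all alike (None: absent)
- jar: violet powder jar, 68 mm across, 75 mm tall, beyond the pad; bystander. Origin: centre of its underside
- flask: amber glass flask with a white cap, 48 mm across, 95 mm tall, beyond the pad; bystander. Origin: centre of its underside
- model: cream plaster dental model, 62 x 70 mm, 37 mm tall, beyond the tray; bystander. Origin: centre of its underside

How it is judged (in metres and radians):
On the way, in this order (a step that is already met when the one before it is completed fails the run):
1. the cam lever is lifted, freeing the bookend (value of joint cam_lever below 0.6 rad), for 0.2 s.
2. every carton present stands on its short edge in the tray, ahead of the bookend (angle between the x axis of each of box0, box1, box2, box3 and the z axis of tray, either way round below 0.1 rad and angle between the z axis of each of box0, box1, box2, box3 and the x axis of tray, either way round below 0.2 rad and z of box0 in the frame of row_start between 0.044 and 0.057 m and y of box0 in the frame of row_start between -0.014 and 0.014 m and x of each of box0, box1, box2, box3 in the frame of row_start below -0.01 m and z of box1 in the frame of row_start between 0.044 and 0.057 m and y of box1 in the frame of row_start between -0.014 and 0.014 m and z of box2 in the frame of row_start between 0.044 and 0.057 m and y of box2 in the frame of row_start between -0.014 and 0.014 m and z of box3 in the frame of row_start between 0.044 and 0.057 m and y of box3 in the frame of row_start between -0.014 and 0.014 m and x of each of box0, box1, box2, box3 in the frame of bookend_face above 0.01 m), for 0.3 s.
3. the bookend is up against the closed row and the lever folded down (all of step 2 and x of any of box0, box1, box2, box3 in the frame of row_start above -0.022 m and x of any of box0, box1, box2, box3 in the frame of bookend_face below 0.022 m and (distance between box0 and box1 below 0.038 m or distance between box0 and box2 below 0.038 m or distance between box0 and box3 below 0.038 m) and (distance between box1 and box0 below 0.038 m or distance between box1 and box2 below 0.038 m or distance between box1 and box3 below 0.038 m) and (distance between box2 and box0 below 0.038 m or distance between box2 and box1 below 0.038 m or distance between box2 and box3 below 0.038 m) and (distance between box3 and box0 below 0.038 m or distance between box3 and box1 below 0.038 m or distance between box3 and box2 below 0.038 m) and distance between each of box1, box2, box3 and box0 below 0.1 m and distance between each of box2, box3 and box1 below 0.1 m and distance between box3 and box2 below 0.1 m and value of joint cam_lever above 1.28 rad), for 0.2 s.
At the end, for the whole second after the job is handed in: Every carton stands at rest on its short edge in the tray, within 0.10 rad of upright, 0.20 rad of square and 14 mm of the middle line. Gaps under 8 mm at the end plate and at the bookend, under about 10 mm between cartons. Lever folded past 1.28 rad (all of step 3 and linear speed of each of box0, box1, box2, box3 below 0.02 m/s and velocity of joint bookend below 0.01 m/s); the robot touches nothing.
It fails at once if the violet jar is moved or knocked over (distance of jar from where it was at the start of the episode above 0.03 m).
It fails at once if the amber flask is moved or knocked over (distance of flask from where it was at the start of the episode above 0.03 m).
It fails at once if the plaster model is moved or knocked over (distance of model from where it was at the start of the episode above 0.03 m).
Of box0, box1, box2, box3 only 3 to 4 are there at a start; the rules pass over those that are not, and their reading is None.
At some moment in a run one of box0, box1, box2, box3 may be knocked a few centimetres aside while the robot is not near it.
It also fails if it takes over 210 s, if anything falls off the work surface, if the arm or the gripper's body presses on something with over 40 N, if the wrist force passes 120 N, or if a joint passes its speed limit or range.

## Working session

There is one attempt and no reset: what is moved stays moved. The work goes in short steps, Python scripts to look and compute and a tool call to move; the robot and the scene stay as the last step left them, time stands still between calls to the robot, and variables do not carry over. Pictures are saved under pics/ and viewed, and the job is handed in when it is done.

Besides the shell and the picture viewer there is one more tool, called after "Call:" as a command line: name --argument value ..., lists and objects as JSON in quotes. step_arm: Moves the arm, as the interface text tells. Its arguments: {"type":"object","properties":{"motion":{"type":"array"},"squeeze":{"type":"number"}},"required":["motion"]}

```bash
mkdir -p pics; ls; python3 - <<'E'
from bench import state, vision, env
import cv2
s=state(); print(s)
for n in ["scene","top","wrist"]:
    p=vision.camera_params(n); print(n,p)
    im=vision.grab_frame(n); cv2.imwrite(f"pics/a_{n}.png",im)
E
```

```text
pics
{'time_s': 0.0, 'joint_pos': array([-1.18101078e+00,  3.20303460e-01,  1.56568801e+00, -2.63832677e-05,
        1.25744024e+00, -1.99934692e-02]), 'qvel': array([ 0.00116377, -0.0006944 ,  0.00213676, -0.00029358, -0.00249163,
        0.0018302 ]), 'joint_torque': array([ 6.57786359e-05, -4.12461805e+01, -2.31969362e+01,  7.23748212e-02,
        4.55452956e-02, -1.66270465e-04]), 'position': array([ 228.88804809, -526.92809562,  224.11016887]), 'eef_rot': array([-3.13975347e+00, -1.16880957e-05,  4.09787157e-01]), 'ft_force': array([-0.50198337, -0.54295193,  0.26224266]), 'ft_torque': array([ 0.03479912, -0.03279332, -0.00115339]), 'opening': 1.0020773239027558}
scene {'K': array([[400.09767303,   0.        , 280.70513157],
       [  0.        , 400.09767303, 213.50038854],
       [  0.        ,   0.        ,   1.        ]]), 'origin': array([1133.39939847,  102.47400635,  504.01128755]), 'rotation': array([-2.20558215,  0.02335391,  1.77854921])}
top {'K': array([[516.67496853,   0.        , 279.63092818],
       [  0.        , 516.67496853, 213.88293574],
       [  0.        ,   0.        ,   1.        ]]), 'origin': array([ 482.21599612,   -8.8011008 , 1299.50496549]), 'rotation': array([-3.06328246, -0.00591064, -1.5780526 ])}
wrist {'K': array([[306.30322841,   0.        , 276.64063117],
       [  0.        , 306.30322841, 204.95684232],
       [  0.        ,   0.        ,   1.        ]]), 'origin': array([ 292.6718957 , -498.93803848,  383.87652181]), 'rotation': array([ 2.89455159e+00,  7.69991615e-04, -1.16096822e+00])}
```

View pics/a_top.png

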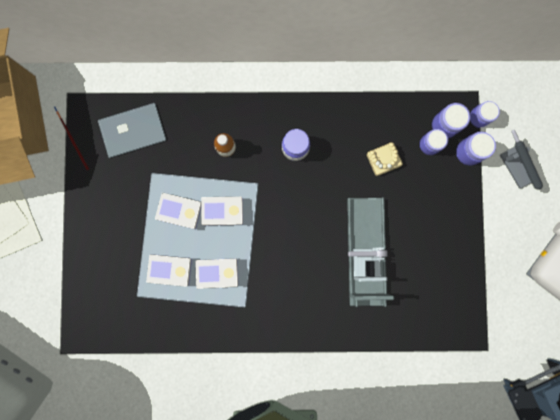

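View pics/a_scene.png

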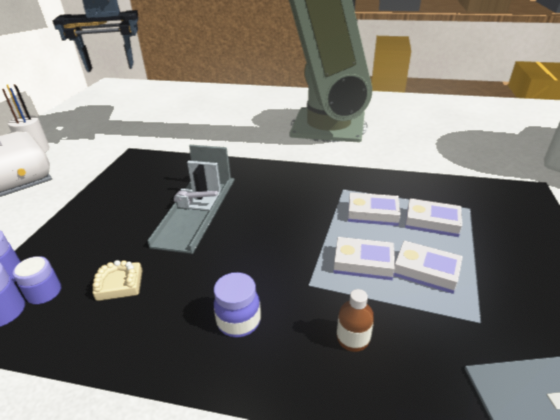

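View pics/a_wrist.png

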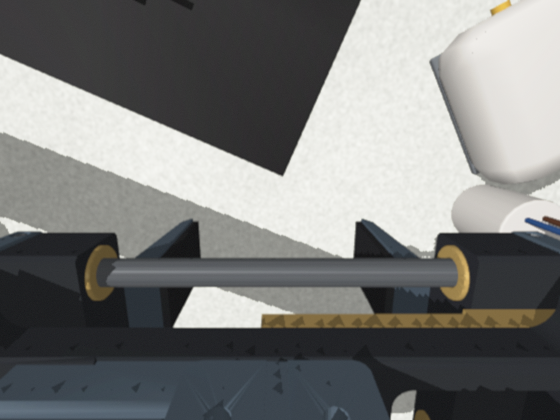

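```bash
cat > h.py <<'E'
import numpy as np, cv2
from scipy.spatial.transform import Rotation as R
from bench import state, vision, env
np.set_printoptions(precision=4,suppress=True)
def rot(e): return R.from_euler('xyz',e).as_matrix()
def ray(p,uv):
    d=rot(p['rotation'])@np.linalg.inv(p['K'])@np.array([uv[0],uv[1],1.0])
    return np.array(p['origin']),d
def onz(p,uv,z):
    o,d=ray(p,uv); return o+d*(z-o[2])/d[2]
def proj(p,X):
    c=rot(p['rotation']).T@(np.array(X,float)-p['origin']); q=p['K']@c; return q[:2]/q[2]
def save(name,im,crop=None,k=1):
    if crop: u0,v0,u1,v1=crop; im=im[v0:v1,u0:u1]
    cv2.imwrite('pics/'+name,cv2.resize(im,None,fx=k,fy=k,interpolation=cv2.INTER_NEAREST))
def rel(pos,e=None,Rm=None):
    "shift (m) and rotvec in current tool axes to reach world pose"
    s=state(); R0=rot(s['eef_rot']); 
    Rt=Rm if Rm is not None else (rot(e) if e is not None else R0)
    sh=R0.T@(np.array(pos)-s['position'])/1000
    rv=R.from_matrix(R0.T@Rt).as_rotvec()
    print('now',s['position'],s['eef_rot'],'q',s['joint_pos'],'op %.3f t %.2f'%(s['opening'],s['time_s']))
    print('shift',sh.round(4),'turn',rv.round(4)); return sh,rv
E
python3 - <<'E'
from h import *
im=cv2.imread('pics/a_top.png'); p=vision.camera_params('top')
save('b1.png',im,(130,165,270,315),5)
save('b2.png',im,(330,185,430,315),5)
hsv=cv2.cvtColor(im,cv2.COLOR_BGR2HSV)
# white tops in pad region
m=((hsv[...,2]>190)).astype(np.uint8)
m[:165]=0;m[315:]=0;m[:,:130]=0;m[:,270:]=0
v=cv2.inRange(hsv,(110,50,120),(140,255,255)); 
n,l,st,c=cv2.connectedComponentsWithStats(v)
for i in range(1,n):
    if st[i,4]>60:
        cnt=np.argwhere(l==i)[:,::-1].astype(np.float32)
        r=cv2.minAreaRect(cnt); print('violet',st[i],r)
n,l,st,c=cv2.connectedComponentsWithStats(m)
for i in range(1,n):
    if st[i,4]>60:
        cnt=np.argwhere(l==i)[:,::-1].astype(np.float32)
        r=cv2.minAreaRect(cnt); print('white',st[i],r)
E
```

```text
violet [420 103  77  51 768] ((452.4185485839844, 122.46327209472656), (35.64125442504883, 80.64862060546875), 61.14434051513672)
violet [282 129  27  29 604] ((295.0, 143.0), (28.0, 26.0), 90.0)
violet [457 132  38  31 430] ((473.5707092285156, 149.37017822265625), (27.784704208374023, 35.592811584472656), 59.534454345703125)
violet [161 200  20  18 248] ((170.3961639404297, 208.38076782226562), (17.804275512695312, 13.857514381408691), 15.255120277404785)
violet [205 204  18  14 238] ((213.5, 210.5), (13.0, 17.0), 90.0)
violet [151 262  20  16 254] ((160.51980590820312, 269.302001953125), (18.20918083190918, 14.030025482177734), 5.710593223571777)
violet [200 266  19  15 253] ((209.0, 273.0), (18.0, 14.0), 0.0)
white [  138   175   119   131 11725] ((197.21292114257812, 239.61355590820312), (106.97512817382812, 122.38490295410156), 5.8263421058654785)
```

View pics/b1.png

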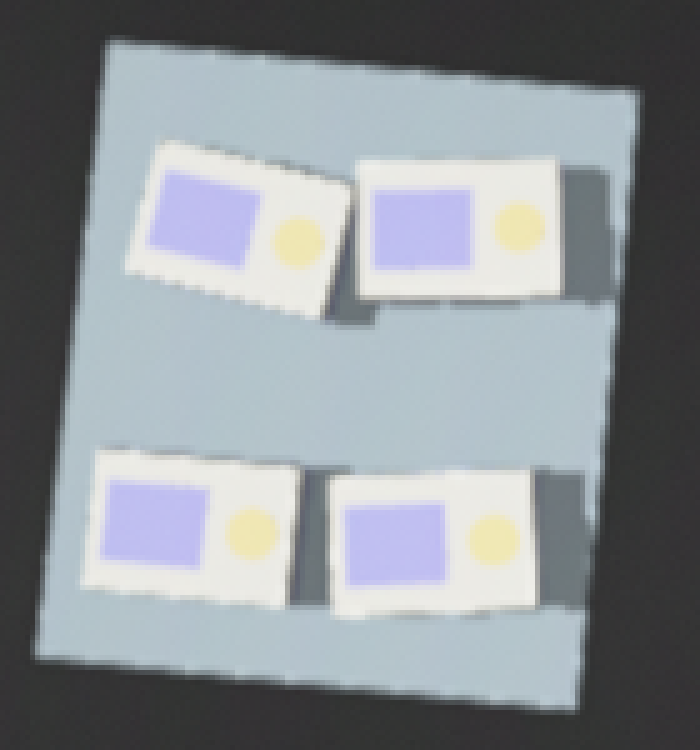

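View pics/b2.png

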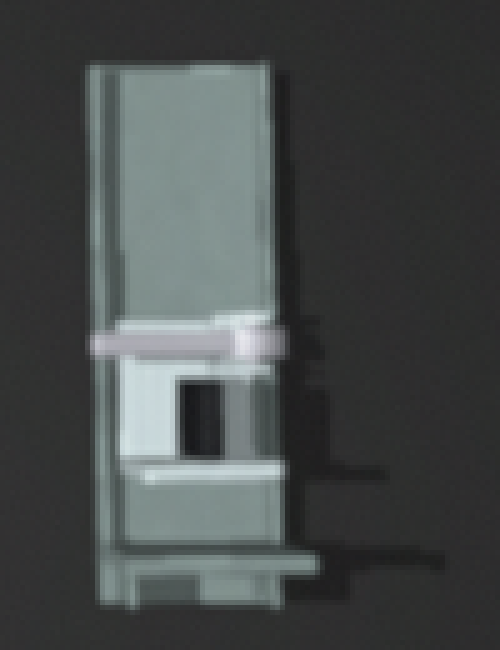

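```bash
python3 - <<'E'
from h import *
p=vision.camera_params('top')
f=lambda u,v,o:(u/5+o[0],v/5+o[1])
o=(330,185)
for n,u,v,z in [('farL',88,62,20),('farR',273,64,20),('nearL',100,605,20),('nearR',282,605,20),
  ('EPtop innR',320,553,100),('EPtop outR',320,573,100),('BE back R',285,462,82),('BE front R',285,482,82),('BE frontL',145,482,82),
  ('ribTL',180,380,82),('ribBL',180,460,82),('ribTR',222,380,82),('lever L',90,344,45),('leverR',235,344,45)]:
    print(n,onz(p,f(u,v,o),z))
o=(130,165)
B={'A':[(160,140),(354,185),(322,320),(125,270)],'B':[(356,160),(560,157),(562,298),(357,300)],
'C':[(98,450),(300,467),(289,607),(80,585)],'D':[(328,478),(532,469),(538,607),(335,617)]}
for k,c in B.items():
    w=np.array([onz(p,f(u,v,o),30)[:2] for u,v in c])
    print(k,w.mean(0),[np.linalg.norm(w[i]-w[(i+1)%4]).round(1) for i in range(4)],
     'yaw',np.degrees(np.arctan2(*(((w[1]+w[2]-w[0]-w[3]))[::-1]))))
for n,u,v,z in [('jar',295,143,75),('flask',222,140,95),('model',383,157,37)]: print(n,onz(p,(u,v),z))
im=cv2.imread('pics/a_scene.png'); save('b3.png',im,(140,135,250,255),5)
E
```

```text
farL [ 622.6182 -186.7869   20.    ]
farR [ 621.0059 -279.0885   20.    ]
nearL [ 354.855  -187.9753   20.    ]
nearR [ 354.1547 -277.326    20.    ]
EPtop innR [ 385.716  -278.6174  100.    ]
EPtop outR [ 376.5951 -278.3931  100.    ]
BE back R [ 426.6551 -267.2769   82.    ]
BE front R [ 417.3472 -267.0578   82.    ]
BE frontL [ 417.8436 -201.4073   82.    ]
ribTL [ 465.2972 -218.7842   82.    ]
ribBL [ 427.9567 -218.0244   82.    ]
ribTR [ 465.1524 -238.5388   82.    ]
lever L [ 482.474  -181.8669   45.    ]
leverR [ 481.9641 -252.2043   45.    ]
A [591.2918 233.1128] [np.float64(98.5), np.float64(68.3), np.float64(100.2), np.float64(66.3)] yaw -104.05501857975827
B [590.5662 125.5329] [np.float64(100.7), np.float64(69.8), np.float64(100.7), np.float64(69.2)] yaw -89.68306990909042
C [445.217  255.5621] [np.float64(99.2), np.float64(68.1), np.float64(102.4), np.float64(66.0)] yaw -95.81285605740555
D [436.8162 137.7392] [np.float64(99.8), np.float64(67.1), np.float64(98.9), np.float64(67.6)] yaw -87.7686702005632
jar [748.8928 -54.9168  75.    ]
flask [752.7561 118.3285  95.    ]
model [ 720.7294 -273.8848   37.    ]
```

View pics/b3.png

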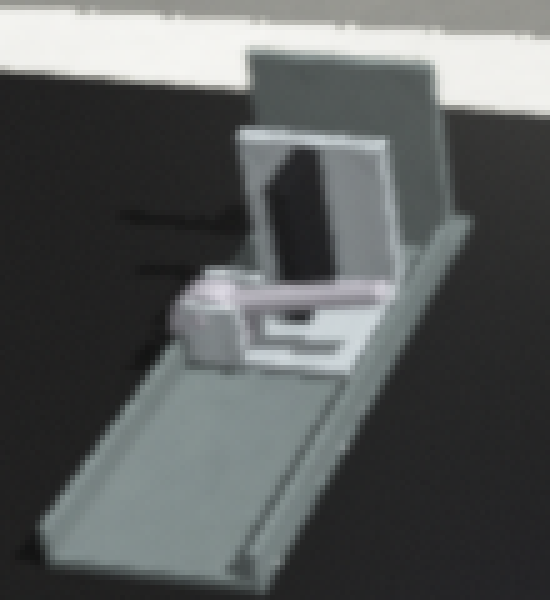

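```bash
python3 - <<'E'
from h import *
rel((481.5,-186,110),(np.pi,0,np.pi/2))
E
```

```text
now [ 228.9615 -527.0666  224.3303] [-3.1403  0.      0.4099] q [-1.181   0.3201  1.5654 -0.      1.2574 -0.02  ] op 0.996 t 0.15
shift [ 0.3675 -0.212   0.1146] turn [-0.0012 -0.0007 -1.1609]
```

Call:
step_arm --motion '[[[0.3675, -0.212, 0.06, 0, 0, -1.161, 0.5], [0.3675, -0.212, 0.06, 0, 0, -1.161, 0.5], [0.3675, -0.212, 0.06, 0, 0, -1.161, 0.5], [0.3675, -0.212, 0.06, 0, 0, -1.161, 0.5], [0.3675, -0.212, 0.06, 0, 0, -1.161, 0.5], [0.3675, -0.212, 0.06, 0, 0, -1.161, 0.5], [0.3675, -0.212, 0.06, 0, 0, -1.161, 0.5], [0.3675, -0.212, 0.06, 0, 0, -1.161, 0.5]]]' --squeeze 15

```text
time_s: 0.82
position: [426.0, -260.2, 177.7]
eef_rot: [-3.141, -0.001, 1.416]
ft_force: [0.7, 0.0, -0.5]
opening: 0.504
```

```bash
python3 - <<'E'
from h import *
rel((481.5,-186,100),(np.pi,0,np.pi/2))
E
```

```text
now [ 426.0232 -260.2257  177.7422] [-3.1411 -0.001   1.4158] q [-0.5718  0.2387  1.8065  0.0008  1.0973 -0.4172] op 0.504 t 0.82
shift [0.0818 0.0434 0.0778] turn [-0.0005 -0.001  -0.155 ]
```

Call:
step_arm --motion '[[[0.0818, 0.0434, 0.0778, 0, 0, -0.155, 0.5], [0.0818, 0.0434, 0.0778, 0, 0, -0.155, 0.5], [0.0818, 0.0434, 0.0778, 0, 0, -0.155, 0.5], [0.0818, 0.0434, 0.0778, 0, 0, -0.155, 0.5], [0.0818, 0.0434, 0.0778, 0, 0, -0.155, 0.5], [0.0818, 0.0434, 0.0778, 0, 0, -0.155, 0.5]]]'

```text
time_s: 1.32
position: [481.6, -186.5, 100.3]
eef_rot: [-3.141, -0.001, 1.571]
ft_force: [-0.2, -0.0, 1.2]
opening: 0.498
```

```bash
python3 - <<'E'
from h import *
rel((481.5,-186,45),(np.pi,0,np.pi/2))
p=vision.camera_params('wrist'); im=vision.grab_frame('wrist'); save('c1.png',im)
print(proj(p,(481.5,-182,45)),proj(p,(481.5,-232,40)),proj(p,(481,-182,20)))
E
```

```text
now [ 481.5547 -186.4777  100.3007] [-3.1412 -0.0006  1.5713] q [-0.392   0.3442  1.8765  0.0005  0.9214 -0.3927] op 0.498 t 1.32
shift [ 0.0004 -0.      0.0553] turn [-0.0004 -0.0006  0.0005]
[275.5186 219.1795] [275.57   278.1202] [275.0123 210.2543]
```

View pics/c1.png

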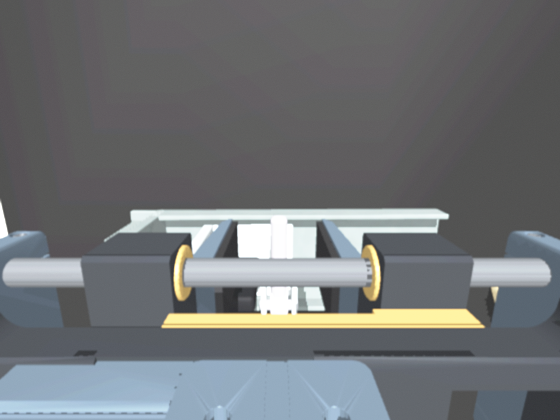

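Call:
step_arm --motion '[[[0, 0.002, 0.03, 0, 0, 0, 0.5], [0, 0.002, 0.055, 0, 0, 0, 0.5], [0, 0.002, 0.055, 0, 0, 0, 0.5], [0, 0.002, 0.055, 0, 0, 0, 1], [0, 0.002, 0.055, 0, 0, 0, 1], [0, 0.002, 0.055, 0, 0, 0, 1], [0, 0.002, 0.055, 0, 0, 0, 1], [0, 0.002, 0.055, 0, 0, 0, 1]]]' --squeeze 15

```text
time_s: 2.03
position: [484.3, -187.4, 47.0]
eef_rot: [3.139, 0.001, 1.57]
ft_force: [-0.7, 0.2, 0.3]
opening: 0.163
```

Call:
step_arm --motion '[[[0, 0, 0, 0, 0, 0, 1], [-0.001, 0, -0.006, 0, 0, 0, 1], [-0.0037, 0, -0.0126, 0, 0, 0, 1], [-0.0096, 0, -0.0247, 0, 0, 0, 1], [-0.0175, 0, -0.0355, 0, 0, 0, 1], [-0.0271, 0, -0.0448, 0, 0, 0, 1], [-0.0383, 0, -0.0523, 0, 0, 0, 1], [-0.0505, 0, -0.0578, 0, 0, 0, 1]]]' --squeeze 30

```text
time_s: 2.7
position: [483.5, -237.6, 105.3]
eef_rot: [3.14, -0.001, 1.57]
ft_force: [-0.9, 1.0, -9.3]
opening: 0.123
```

```bash
python3 - <<'E'
from h import *
im=vision.grab_frame('scene'); save('c2.png',im,(120,100,280,260),4)
s=state();print(s['position'],s['ft_force'],s['opening'])
E
```

```text
[ 484.401  -240.2575  106.1368] [-1.7722  0.1262 -2.6677] 0.12847175640860853
```

View pics/c2.png

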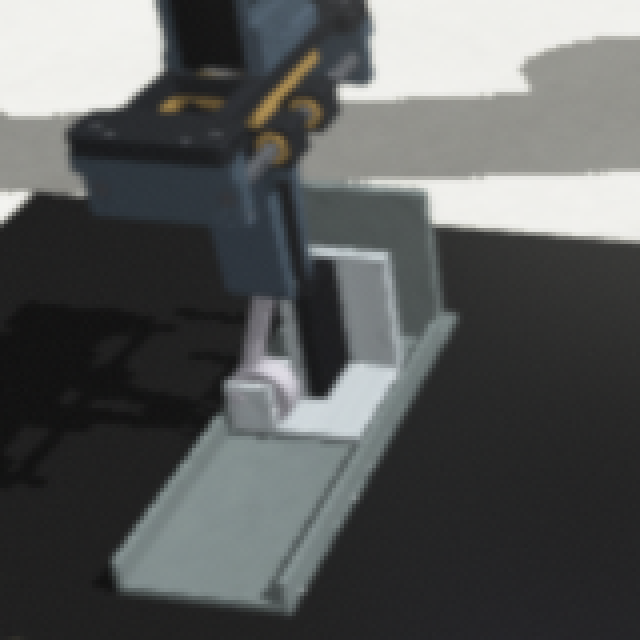

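Call:
step_arm --motion '[[[-0.01, 0, -0.001, 0, 0, 0, 1], [-0.018, 0, -0.002, 0, 0, 0, 1], [-0.018, 0.01, -0.002, 0, 0, 0, 1], [-0.018, 0.025, -0.002, 0, 0, 0, 1], [-0.018, 0.04, -0.002, 0, 0, 0, 1], [-0.018, 0.055, -0.002, 0, 0, 0, 1], [-0.018, 0.07, -0.002, 0, 0, 0, 1], [-0.018, 0.08, -0.002, 0, 0, 0, 1]]]'

```text
time_s: 3.42
position: [566.5, -258.5, 108.8]
eef_rot: [3.136, 0.002, 1.569]
ft_force: [-2.2, 0.6, 1.3]
opening: 0.126
```

Call:
step_arm --motion '[[[0, 0.015, 0, 0, 0, 0, 1], [0, 0.03, 0, 0, 0, 0, 1], [0, 0.037, 0, 0, 0, 0, 1], [0, 0.037, 0, 0, 0, 0, 1]]]'

```text
time_s: 3.75
position: [600.1, -258.0, 108.7]
eef_rot: [-3.137, 0.001, 1.571]
ft_force: [-11.7, 2.1, 4.8]
opening: 0.128
```

```bash
python3 - <<'E'
from h import *
im=vision.grab_frame('scene'); save('c3.png',im,(120,100,280,260),4)
s=state();print(s['position'],s['ft_force'],s['opening'],s['joint_pos'])
E
```

```text
[ 600.0297 -258.0283  108.764 ] [-10.4205   2.056    4.9994] 0.1269507066113221 [-0.4225  0.5274  1.5327 -0.0028  1.0845 -0.4209]
```

View pics/c3.png

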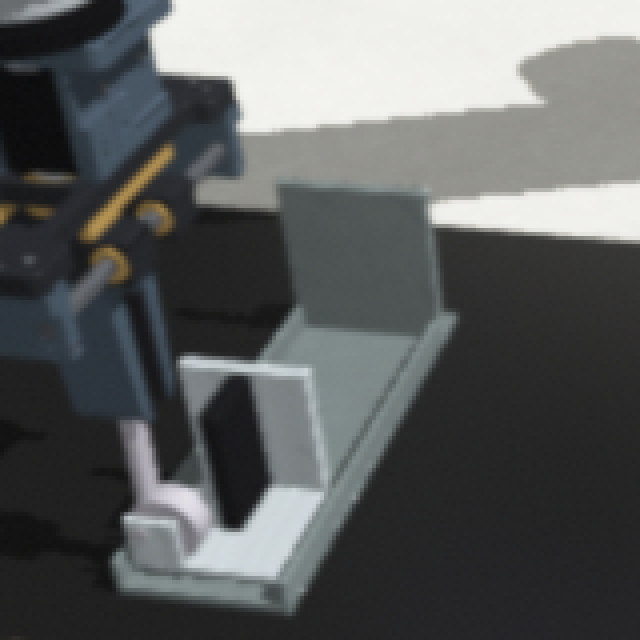

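Call:
step_arm --motion '[[[0, -0.002, 0, 0, 0, 0, 0.6], [0, -0.002, 0, 0, 0, 0, 0.6], [0, -0.002, -0.03, 0, 0, 0, 0.6], [0, -0.002, -0.07, 0, 0, 0, 0.3], [0, -0.002, -0.11, 0, 0, 0, 0.1], [0, -0.002, -0.15, 0, 0, 0, 0], [0, -0.002, -0.17, 0, 0, 0, 0]]]'

```text
time_s: 4.38
position: [601.3, -259.0, 285.4]
eef_rot: [3.134, 0.006, 1.57]
ft_force: [0.4, -0.9, 0.9]
opening: 0.608
```

```bash
cat >> h.py <<'E'
# recorded joint/pose data for kinematics fit
Q=[[-1.181,.3201,1.5654,0,1.2574,-.02],[-.5718,.2387,1.8065,.0008,1.0973,-.4172],[-.392,.3442,1.8765,.0005,.9214,-.3927],[-.4225,.5274,1.5327,-.0028,1.0845,-.4209]]
P=[[228.9615,-527.0666,224.3303],[426.0232,-260.2257,177.7422],[481.5547,-186.4777,100.3007],[600.03,-258.03,108.76]]
E
python3 - <<'E'
from h import *
s=state(); print(s['position'],s['joint_pos'],s['eef_rot'])
Q.append(list(s['joint_pos'])); P.append(list(s['position']))
A=[];b=[]
for q,x in zip(Q,P):
    r=np.hypot(x[0],x[1]); print(np.arctan2(x[1],x[0])-q[0], r)
    a=q[1];c=q[1]+q[2]
    A.append([np.sin(a),np.sin(c),1,0,np.cos(c)]);b.append(r)
    A.append([np.cos(a),np.cos(c),0,1,-np.sin(c)]);b.append(x[2])
A=np.array(A);b=np.array(b)
for cols in ([0,1,3],[0,1,2,3],[0,1,3,4],[0,1,2,3,4]):
    z,res,rk,sv=np.linalg.lstsq(A[:,cols],b,rcond=None); print(cols,z,res,np.abs(A[:,cols]@z-b).max(),sv)
im=vision.grab_frame('top'); save('c4.png',im)
E
```

```text
[ 601.272  -259.0407  285.4387] [-0.423   0.4175  1.2642 -0.0027  1.4506 -0.4224] [3.1342 0.0063 1.5704]
0.02001520376270749 574.649953726449
0.02345880386667698 499.2125618198424
0.02254096023365082 516.399904811552
0.01637789047103072 653.1580833152109
0.016227748621161997 654.6985355983769
[0, 1, 3] [ 585.7112  409.289  -204.4799] [182.0567] 10.440288132003388 [3.1787 2.2056 0.1763]
[0, 1, 2, 3] [ 598.9302  418.8547  -13.7347 -213.0136] [158.1018] 9.30827724227504 [3.1842 3.1232 0.2878 0.1538]
[0, 1, 3, 4] [ 592.2532  419.4899 -178.9859   30.5586] [4.2213] 1.138392820091326 [3.81   2.3079 0.3586 0.171 ]
[0, 1, 2, 3, 4] [ 591.309   418.867     1.056  -178.0485   30.8957] [4.1014] 1.20061391140041 [3.8537 3.1492 0.3599 0.2877 0.1407]
```

View pics/c4.png

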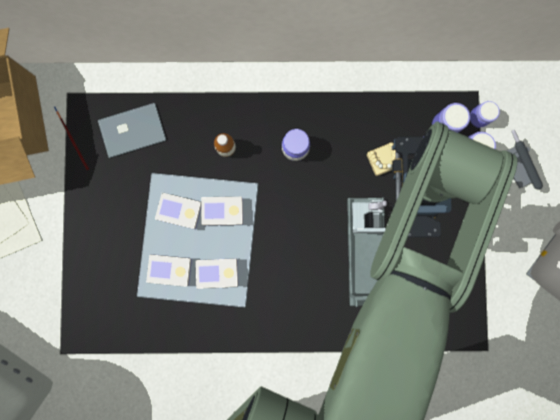

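```bash
cat > k.py <<'E'
from h import *
from scipy.optimize import least_squares
PAR=dict(L1=592.25,L2=419.5,o=30.6,hd=-179.0,lat=11.0)
def Ry(a): return R.from_euler('y',a).as_matrix()
def Rz(a): return R.from_euler('z',a).as_matrix()
C=Ry(-np.pi)@np.array([[0,1,0],[1,0,0],[0,0,-1.]])
def fk(q,d,g=PAR):
    c=q[1]+q[2]
    w=np.array([g['L1']*np.sin(q[1])+g['L2']*np.sin(c)+g['o']*np.cos(c), g['lat'], g['hd']+d+g['L1']*np.cos(q[1])+g['L2']*np.cos(c)-g['o']*np.sin(c)])
    Rm=Rz(q[0])@Ry(c)@Rz(q[3])@Ry(q[4])@Rz(q[5])@C
    return Rz(q[0])@w+d*Rm[:,2],Rm
LO=np.array([-3.11,-.84,.21,-1.34,.05,-2.56]);HI=np.array([3.11,2.01,2.61,4.49,2.63,2.56])
def ik(pos,Rm,q0,d):
    def f(q):
        p,M=fk(q,d); return np.r_[(p-pos)/100, R.from_matrix(M.T@Rm).as_rotvec()]
    r=least_squares(f,np.clip(q0,LO+.01,HI-.01),bounds=(LO,HI)); return r.x,np.abs(r.fun).max()
up=np.array([0,0,1.]);X=np.array([1.,0,0])
def Rpick(yaw,p,sgn=-1):
    "e = direction of gripped end (yaw), sgn: tool x = sgn*w"
    e=np.array([np.cos(yaw),np.sin(yaw),0]); z=-up*np.cos(p)-e*np.sin(p); w=e*np.cos(p)-up*np.sin(p)
    x=sgn*w; return np.c_[x,np.cross(z,x),z]
def Rplace(p,sgn=-1,dyaw=0,extra=0):
    t=np.pi/2-p+extra; z=-up*np.cos(t)-X*np.sin(t); w=up*np.sin(t)-X*np.cos(t)
    x=sgn*w; return Rz(dyaw)@np.c_[x,np.cross(z,x),z]
BX={'A':(591.3,233.1,-104.05),'B':(590.6,125.5,-89.7),'C':(445.2,255.6,-95.8),'D':(436.8,137.7,-87.8)}
def pick(b,p,off=28,z=22,sgn=-1,dz=0):
    x,y,a=BX[b]; a=np.radians(a)
    if sgn>0: a+=np.pi
    e=np.array([np.cos(a),np.sin(a),0]); return np.array([x,y,z+dz])+off*e, Rpick(a,p,sgn)
E
python3 - <<'E'
from k import *
for q,x in zip(Q,P):
    p,M=fk(q,250); print(p-x, R.from_matrix(M).as_euler('xyz'))
for d in (200,250,300):
  for pdeg in (40,):
    p=np.radians(pdeg)
    for b in 'ABCD':
        pos,M=pick(b,p); print(d,b,ik(pos,M,[.2,.4,1.5,0,1.2,.2],d), ik(pos+[0,0,150],M,[.2,.4,1.5,0,1.2,.2],d))
    for xc in (403,495):
        for dz in (0,150): print(d,xc,ik(np.array([xc+6,-233,85+dz]),Rplace(p),[-.45,.5,1.3,0,2,1.1],d))
E
```

```text
[-0.1129 -1.0436 -0.111 ] [-3.1403 -0.      0.4098]
[-0.352  -0.406  -0.1363] [-3.1411 -0.001   1.4158]
[-1.2035 -0.0864  0.0059] [-3.1413 -0.0006  1.5712]
[ 0.0021 -0.3471 -0.1631] [-3.1378  0.001   1.5705]
200 A (array([ 0.1261,  0.568 ,  1.892 ,  1.1045,  0.735 , -0.5044]), np.float64(1.4210854715202005e-15)) (array([ 0.1261,  0.3773,  1.7465,  0.847 ,  0.9263, -0.1268]), np.float64(1.6572114627548332e-14))
200 B (array([-0.071 ,  0.6031,  1.8107,  0.865 ,  1.0011, -0.6637]), np.float64(1.4495071809506043e-13)) (array([-0.071 ,  0.424 ,  1.6684,  0.7496,  1.2246, -0.4053]), np.float64(1.5075085868239967e-10))
200 C (array([ 0.2035,  0.4508,  2.1687,  1.2338,  0.7072, -0.7493]), np.float64(2.842170943040401e-15)) (array([ 0.2035,  0.2085,  2.0027,  0.8877,  0.9117, -0.2555]), np.float64(1.7053025658242404e-15))
200 D (array([-0.0671,  0.453 ,  2.1634,  0.9651,  0.8907, -0.8746]), np.float64(1.4920033208909446e-10)) (array([-0.0671,  0.212 ,  1.9979,  0.773 ,  1.1565, -0.5116]), np.float64(4.103158842659181e-10))
200 403 (array([-0.411 ,  0.5704,  1.742 , -0.3122,  1.6546,  1.2707])
[... 2160 characters left out ...]
,  0.8917,  0.9537, -0.4144]), np.float64(3.213601383198292e-10))
300 D (array([-0.2085,  0.5073,  2.1581,  0.9038,  0.9162, -0.9761]), np.float64(5.6136332141394184e-14)) (array([-0.2085,  0.2563,  2.0093,  0.7353,  1.192 , -0.6407]), np.float64(1.3324422709281645e-12))
300 403 (array([-0.3659,  0.6996,  1.58  , -0.2799,  1.6957,  1.2935]), np.float64(7.487415132345632e-12))
300 403 (array([-0.3659,  0.5489,  1.4403, -0.3026,  1.9741,  1.2074]), np.float64(6.5576943134237465e-15))
300 495 (array([-0.323 ,  0.8112,  1.3262, -0.2551,  1.842 ,  1.2891]), np.float64(1.180646579930655e-10))
300 495 (array([-0.323 ,  0.685 ,  1.1822, -0.286 ,  2.1025,  1.2109]), np.float64(9.379164112033323e-15))
```

```bash
python3 - <<'E'
from k import *
pos,M=pick('B',np.radians(40),dz=120); print(pos); rel(pos,Rm=M)
E
```

```text
[590.7466  97.5004 142.    ]
now [ 602.3421 -259.4966  288.2264] [3.1294 0.0084 1.5704] q [-0.423   0.4157  1.2603 -0.0027  1.4511 -0.4224] op 0.648 t 4.43
shift [ 0.3582 -0.0135  0.1431] turn [ 0.0136  0.7065 -0.0011]
```

Call:
step_arm --motion '[[[0.3582, -0.0135, 0.03, 0, 0.7065, 0, 0], [0.3582, -0.0135, 0.03, 0, 0.7065, 0, 0], [0.3582, -0.0135, 0.06, 0, 0.7065, 0, 0], [0.3582, -0.0135, 0.1, 0, 0.7065, 0, 0], [0.3582, -0.0135, 0.143, 0, 0.7065, 0, 0], [0.3582, -0.0135, 0.143, 0, 0.7065, 0, 0], [0.3582, -0.0135, 0.143, 0, 0.7065, 0, 0], [0.3582, -0.0135, 0.143, 0, 0.7065, 0, 0]]]'

```text
time_s: 5.1
position: [592.4, 49.9, 167.1]
eef_rot: [3.126, -0.697, 1.577]
ft_force: [1.1, 1.0, 0.8]
opening: 1.004
```

```bash
python3 - <<'E'
from k import *
s=state(); print(s['ft_force'])
for d in (150,200,250,300): print(d,fk(s['joint_pos'],d)[0]-s['position'])
pos,M=pick('B',np.radians(40),dz=50); print(pos); rel(pos,Rm=M)
p=vision.camera_params('top'); im=vision.grab_frame('top'); save('d1.png',im,(110,160,310,320),4)
E
```

```text
[1.1178 1.0081 0.8425]
150 [  -2.8638 -112.3616  -40.8322]
200 [ -2.2619 -80.2821 -29.1799]
250 [ -1.66   -48.2025 -17.5275]
300 [ -1.0581 -16.123   -5.8752]
[590.7466  97.5004  72.    ]
now [592.3523  49.9001 167.062 ] [ 3.1256 -0.6966  1.577 ] q [-0.2818  0.4809  1.6678  0.7014  1.2878 -0.5884] op 1.004 t 5.10
shift [-0.0245 -0.003   0.1034] turn [0.0154 0.0016 0.0007]
```

View pics/d1.png

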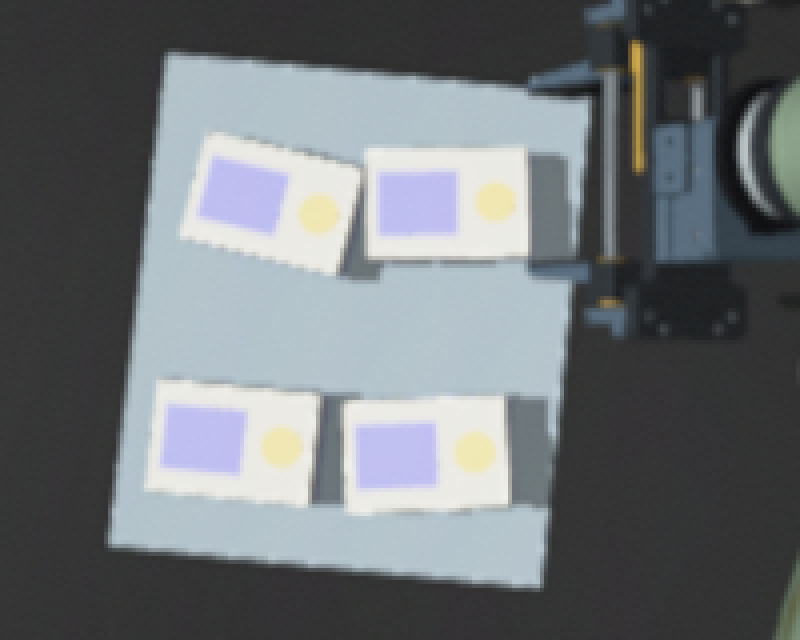

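```bash
python3 - <<'E'
from k import *
pos,M=pick('B',np.radians(40),z=23); rel(pos,Rm=M)
E
```

```text
now [588.5658  56.5447 164.14  ] [ 3.137  -0.7013  1.5762] q [-0.2733  0.4827  1.6762  0.7042  1.2871 -0.5884] op 0.999 t 5.15
shift [-0.0598  0.0018  0.1343] turn [ 0.0045 -0.0032  0.0001]
```

Call:
step_arm --motion '[[[-0.04, 0.002, 0.02, 0.004, -0.003, 0, 0], [-0.06, 0.002, 0.05, 0.004, -0.003, 0, 0], [-0.06, 0.002, 0.085, 0.004, -0.003, 0, 0], [-0.06, 0.002, 0.11, 0.004, -0.003, 0, 0], [-0.06, 0.002, 0.124, 0.004, -0.003, 0, 0], [-0.06, 0.002, 0.134, 0.004, -0.003, 0, 0], [-0.06, 0.002, 0.134, 0.004, -0.003, 0, 0]]]'

```text
time_s: 5.73
position: [591.3, 97.8, 22.4]
eef_rot: [3.141, -0.698, 1.577]
ft_force: [-1.1, -0.4, 0.9]
opening: 0.997
```

```bash
python3 - <<'E'
from k import *
pos,M=pick('B',np.radians(40),z=23); rel(pos,Rm=M); print(state()['ft_force'])
im=vision.grab_frame('scene'); save('d2.png',im,(300,150,500,310),4)
E
```

```text
now [591.3176  97.7904  22.38  ] [ 3.1409 -0.6978  1.5769] q [-0.204   0.6521  1.8072  0.8198  1.0349 -0.7715] op 0.997 t 5.73
shift [ 0.0002 -0.0006 -0.0007] turn [0.0001 0.0003 0.0007]
[-1.078  -0.4463  0.9059]
```

View pics/d2.png

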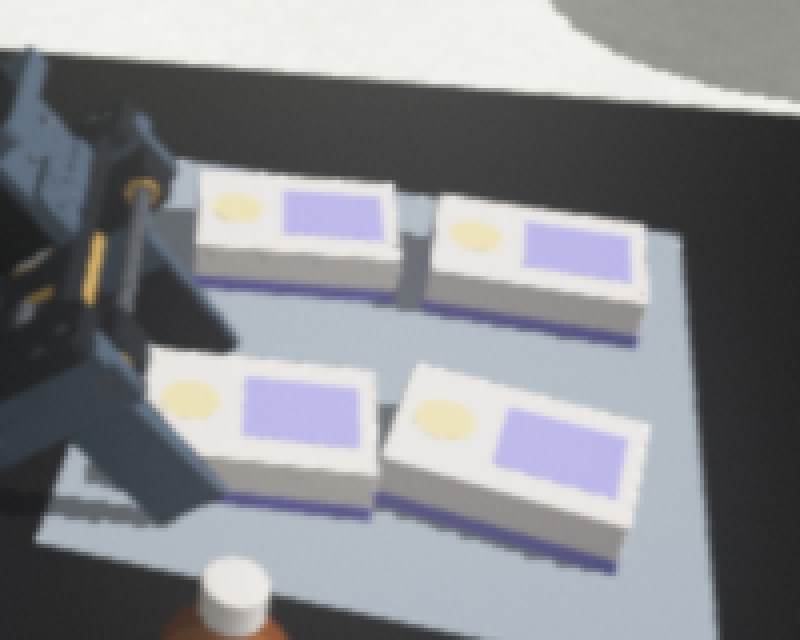

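Good straddle; close on it.

Call:
step_arm --motion '[[[0, 0, 0, 0, 0, 0, 1], [0, 0, 0, 0, 0, 0, 1], [0, 0, 0, 0, 0, 0, 1], [0, 0, 0, 0, 0, 0, 1], [0, 0, 0, 0, 0, 0, 1]]]' --squeeze 40

```text
time_s: 6.2
position: [592.1, 96.6, 24.2]
eef_rot: [3.137, -0.697, 1.579]
ft_force: [-1.0, -2.3, 4.3]
opening: 0.743
```

```bash
python3 - <<'E'
from k import *
s=state(); print(s['opening']*91, s['ft_force'])
# lift straight 130
M=rot(s['eef_rot']); rel(s['position']+[0,0,130])
E
```

```text
67.58748839266472 [-0.9568 -2.299   4.253 ]
now [592.1401  96.6039  24.1733] [ 3.1372 -0.6975  1.5786] q [-0.2058  0.6496  1.8057  0.819   1.0364 -0.7712] op 0.743 t 6.20
shift [ 0.0835  0.0004 -0.0996] turn [0. 0. 0.]
```

```bash
python3 - <<'E'
from k import *
d=325
s=state(); q=s['joint_pos']
M1=Rplace(np.radians(40))
sh,rv=rel((420,-233,220),Rm=M1); print(np.linalg.norm(rv),np.linalg.norm(sh))
print(ik(np.array([420,-233,220]),M1,q,d),ik(np.array([411,-233,87]),M1,q,d))
# midpoint via slerp
from scipy.spatial.transform import Slerp
M0=rot(s['eef_rot'])
sl=Slerp([0,1],R.from_matrix([M0,M1]))
p0=s['position']+[0,0,180];p1=np.array([420,-233,220.])
R0=M0
for a in (.2,.4,.6,.8,1):
    m=sl(a).as_matrix(); x=p0+(p1-p0)*a
    print(a,'shift',(R0.T@(x-s['position'])/1000).round(4),'rv',R.from_matrix(R0.T@m).as_rotvec().round(4),'q',ik(x,m,q,d)[0], 'z dir',m[:,2])
E
```

```text
now [592.1401  96.6039  24.1733] [ 3.1372 -0.6975  1.5786] q [-0.2058  0.6496  1.8057  0.819   1.0364 -0.7712] op 0.743 t 6.20
shift [-0.1258 -0.1731 -0.3617] turn [ 0.1529 -1.2088  1.7089]
2.098826871478068 0.42026064748606146
(array([-0.3507,  0.6106,  1.3893, -0.2894,  1.968 ,  1.2252]), np.float64(4.3383975999680653e-13)) (array([-0.3551,  0.7319,  1.5291, -0.2725,  1.7159,  1.2964]), np.float64(9.959356584120808e-12))
0.2 shift [ 0.0673 -0.0341 -0.1827] rv [ 0.0306 -0.2418  0.3418] q [-0.2136  0.3817  1.6077  0.447   1.3555 -0.043 ] z dir [-0.0697  0.4472 -0.8917]
0.4 shift [ 0.019  -0.0689 -0.2275] rv [ 0.0612 -0.4835  0.6836] q [-0.216   0.3833  1.5516  0.2077  1.4757  0.3529] z dir [-0.2081  0.2559 -0.944 ]
0.6 shift [-0.0292 -0.1036 -0.2722] rv [ 0.0918 -0.7253  1.0254] q [-0.2318  0.4309  1.4918  0.0088  1.6358  0.6858] z dir [-0.3921  0.1015 -0.9143]
0.8 shift [-0.0775 -0.1384 -0.3169] rv [ 0.1223 -0.9671  1.3671] q [-0.2747  0.5107  1.4382 -0.1541  1.8047  0.9692] z dir [-0.5894  0.011  -0.8077]
1 shift [-0.1258 -0.1731 -0.3617] rv [ 0.1529 -1.2088  1.7089] q [-0.3507  0.6106  1.3893 -0.2894  1.968   1.2252] z dir [-0.766  -0.     -0.6428]
```

Call:
step_arm --motion '[[[0.0257, 0, -0.0306, 0, 0, 0, 1], [0.0514, 0, -0.0613, 0, 0, 0, 1], [0.0771, 0, -0.092, 0, 0, 0, 1], [0.0928, 0, -0.1226, 0, -0.08, 0.11, 1], [0.0673, -0.0341, -0.155, 0.03, -0.16, 0.23, 1], [0.0673, -0.0341, -0.1827, 0.03, -0.242, 0.342, 1], [0.043, -0.05, -0.205, 0.045, -0.36, 0.51, 1], [0.019, -0.0689, -0.2275, 0.061, -0.4835, 0.6836, 1]]]'

```text
time_s: 6.87
position: [523.3, -37.0, 212.3]
eef_rot: [-2.862, -0.267, 1.078]
ft_force: [-1.6, 0.2, -2.8]
opening: 0.743
```

```bash
python3 - <<'E'
from k import *
M1=Rplace(np.radians(40))
rel((420,-233,220),Rm=M1); s=state(); print(s['opening']*91, s['ft_force'])
E
```

```text
now [523.2622 -36.9875 212.3471] [-2.8625 -0.267   1.078 ] q [-0.2831  0.357   1.6027  0.3141  1.4192  0.0869] op 0.743 t 6.87
shift [-0.2117 -0.0165 -0.0638] turn [ 0.1122 -0.8573  1.207 ]
67.59795857164077 [-1.6303  0.1563 -2.7665]
```

Call:
step_arm --motion '[[[-0.02, -0.001, -0.01, 0.01, -0.071, 0.1, 1], [-0.04, -0.003, -0.02, 0.02, -0.143, 0.2, 1], [-0.06, -0.005, -0.025, 0.03, -0.214, 0.3, 1], [-0.08, -0.006, -0.03, 0.037, -0.286, 0.4, 1], [-0.1, -0.008, -0.035, 0.047, -0.357, 0.5, 1], [-0.12, -0.009, -0.04, 0.056, -0.428, 0.6, 1], [-0.14, -0.011, -0.045, 0.065, -0.5, 0.7, 1], [-0.15, -0.012, -0.05, 0.075, -0.57, 0.8, 1]]]'

```text
time_s: 7.53
position: [449.3, -178.8, 222.3]
eef_rot: [-2.87, 0.53, 0.469]
ft_force: [-0.2, 0.5, -1.4]
opening: 0.742
```

```bash
python3 - <<'E'
from k import *
M1=Rplace(np.radians(40))
rel((420,-233,190),Rm=M1); s=state(); print(s['opening']*91, s['ft_force'])
E
```

```text
now [ 449.2894 -178.802   222.3456] [-2.8701  0.5296  0.4688] q [-0.3034  0.484   1.4505 -0.1513  1.7773  0.885 ] op 0.742 t 7.53
shift [-0.0273  0.0482  0.0421] turn [ 0.0379 -0.2838  0.4006]
67.52736263677657 [-0.2085  0.5382 -1.4491]
```

Call:
step_arm --motion '[[[-0.007, 0.012, 0.01, 0.009, -0.07, 0.1, 1], [-0.014, 0.024, 0.02, 0.019, -0.14, 0.2, 1], [-0.021, 0.036, 0.03, 0.028, -0.21, 0.3, 1], [-0.0273, 0.0482, 0.0421, 0.038, -0.284, 0.4, 1], [-0.0273, 0.0482, 0.0421, 0.038, -0.284, 0.4, 1], [-0.0273, 0.0482, 0.0421, 0.038, -0.284, 0.4, 1]]]'

```text
time_s: 8.03
position: [419.9, -232.9, 188.5]
eef_rot: [-3.136, 0.874, 0.005]
ft_force: [1.1, 0.8, -1.2]
opening: 0.745
```

```bash
python3 - <<'E'
from k import *
M1=Rplace(np.radians(40))
rel((411,-233,88),Rm=M1); s=state(); print(s['opening']*91, s['ft_force'])
im=vision.grab_frame('scene'); save('e1.png',im,(120,60,320,260),3)
im=vision.grab_frame('wrist'); save('e2.png',im)
E
```

```text
now [ 419.9128 -232.9434  188.468 ] [-3.1357  0.8744  0.0048] q [-0.3522  0.6384  1.4234 -0.2823  1.9105  1.24  ] op 0.745 t 8.03
shift [0.0714 0.0004 0.0713] turn [-0.0022  0.0017  0.0031]
67.75731904628483 [ 1.137   0.7632 -1.2189]
```

View pics/e1.png

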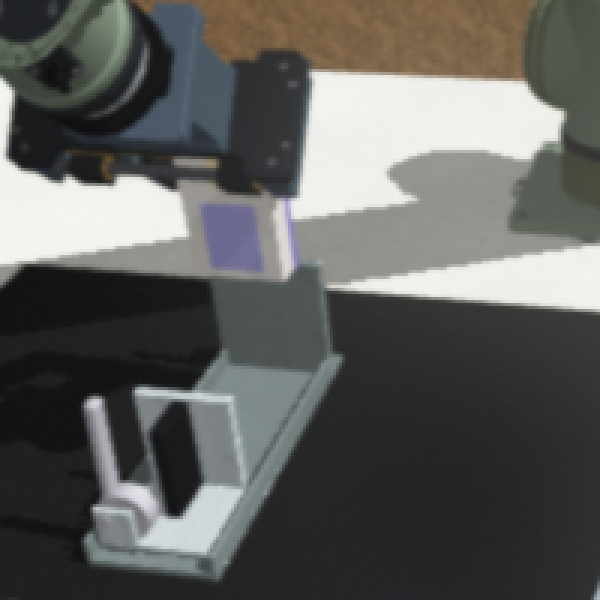

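View pics/e2.png

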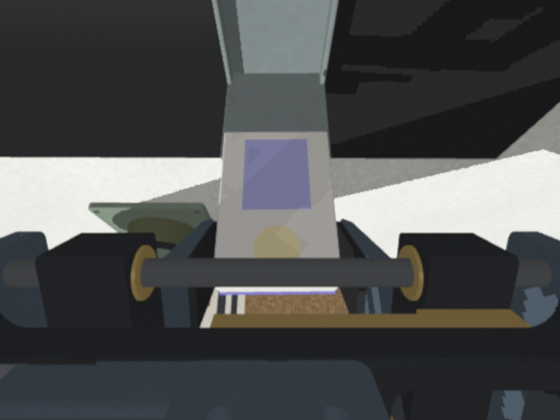

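```bash
python3 - <<'E'
from k import *
p=vision.camera_params('wrist'); s=state(); T=s['position']
for h in (-75,-79,-83):
  for n in (2,5.8,9): print(h,n,proj(p,T+[n,34,h]),proj(p,T+[n,-34,h]))
print('tray walls foot', [proj(p,(386,-233+y,6)) for y in (40,-40)],[proj(p,(386,-233+y,100)) for y in (44,-44)],[proj(p,(536,-233+y,20)) for y in (44,-44)])
E
```

```text
-75 2 [226.9359 144.068 ] [329.3639 144.2342]
-75 5.8 [226.0938 140.4767] [330.2719 140.6466]
-75 9 [225.3621 137.356 ] [331.0609 137.529 ]
-79 2 [227.3669 139.2178] [328.9197 139.3837]
-79 5.8 [226.5394 135.5756] [329.8123 135.7451]
-79 9 [225.8206 132.4114] [330.5877 132.5841]
-83 2 [227.7906 134.4498] [328.4831 134.6153]
-83 5.8 [226.9774 130.7589] [329.3606 130.928 ]
-83 9 [226.2711 127.5532] [330.1228 127.7255]
tray walls foot [array([235.071 ,  72.3729]), array([321.3439,  72.5263])] [array([222.8501, 156.4683]), array([333.8434, 156.6455])] [array([ 185.9025, -172.1011]), array([ 374.3181, -171.6661])]
```

Call:
step_arm --motion '[[[0.024, 0.001, 0.026, -0.002, 0.002, 0.003, 1], [0.045, 0.0015, 0.047, -0.002, 0.002, 0.003, 1], [0.06, 0.0015, 0.062, -0.002, 0.002, 0.003, 1], [0.0677, 0.0015, 0.0686, -0.002, 0.002, 0.003, 1], [0.0677, 0.0015, 0.0686, -0.002, 0.002, 0.003, 1]]]'

```text
time_s: 8.55
position: [411.3, -233.3, 94.1]
eef_rot: [3.141, 0.869, 0.001]
ft_force: [0.9, 0.4, -1.9]
opening: 0.74
```

Call:
step_arm --motion '[[[0.0012, 0, 0.001, 0, 0, 0, 1], [0.0023, 0, 0.0019, 0, 0, 0, 1], [0.0023, 0, 0.0019, 0, 0, 0, 1]]]'

```text
time_s: 8.8
position: [412.1, -233.4, 92.2]
eef_rot: [3.14, 0.867, 0.0]
ft_force: [0.1, 0.7, -1.9]
opening: 0.743
```

Call:
step_arm --motion '[[[0.0008, 0, 0.0006, 0, 0.003, 0, 1], [0.0016, 0, 0.0013, 0, 0.004, 0, 1], [0.0023, 0, 0.0019, 0, 0.004, 0, 1], [0.0023, 0, 0.0019, 0, 0.004, 0, 1]]]'

```text
time_s: 9.13
position: [412.2, -233.4, 89.3]
eef_rot: [3.14, 0.862, 0.0]
ft_force: [0.1, -0.0, -2.7]
opening: 0.741
```

Call:
step_arm --motion '[[[0.0008, 0, 0.0006, 0, 0, 0, 1], [0.0016, 0, 0.0013, 0, 0, 0, 1], [0.0016, 0, 0.0013, 0, 0, 0, 1]]]'

```text
time_s: 9.38
position: [412.3, -233.4, 88.4]
eef_rot: [3.139, 0.863, -0.001]
ft_force: [1.4, 1.1, 4.2]
opening: 0.745
```

```bash
python3 - <<'E'
from k import *
im=vision.grab_frame('scene'); save('e3.png',im,(150,90,270,240),5)
s=state(); print(s['position'],s['ft_force'],s['eef_rot'])
E
```

```text
[ 412.2585 -233.3775   88.3984] [2.486  1.2344 5.219 ] [ 3.1386  0.8632 -0.0005]
```

View pics/e3.png

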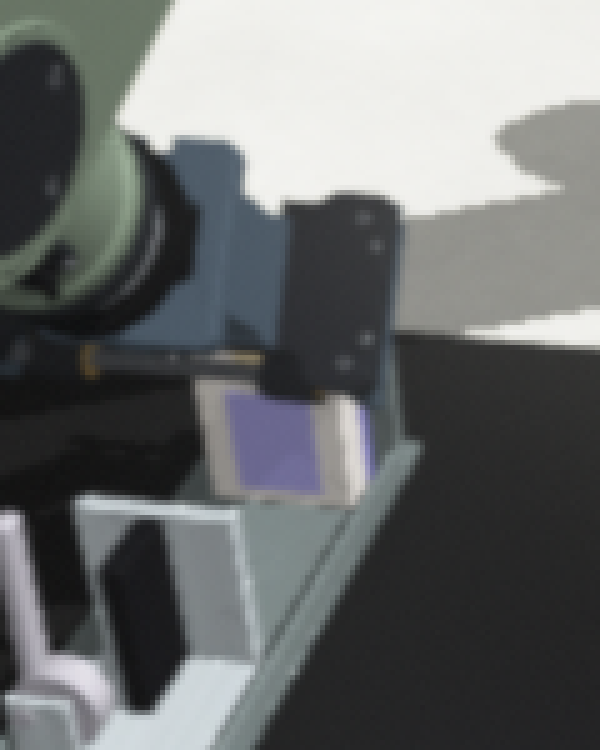

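Call:
step_arm --motion '[[[0, 0, 0, 0, 0, 0, 0.6], [0, 0, 0, 0, 0, 0, 0], [0, 0, 0, 0, 0, 0, 0], [0, 0, -0.015, 0, 0, 0, 0], [0, 0, -0.04, 0, 0, 0, 0], [-0.02, 0, -0.075, 0, 0, 0, 0], [-0.06, 0, -0.11, 0, 0, 0, 0], [-0.09, 0, -0.13, 0, 0, 0, 0]]]'

```text
time_s: 10.1
position: [453.6, -232.9, 236.2]
eef_rot: [3.14, 0.865, 0.001]
ft_force: [-0.5, 0.4, -0.7]
opening: 1.001
```

```bash
python3 - <<'E'
from k import *
s=state(); print(s['position'],s['ft_force'],s['eef_rot'])
p=vision.camera_params('wrist');im=vision.grab_frame('wrist'); save('e4.png',im)
for x in (389,417): print([proj(p,(x,-233+y,106)) for y in (34,-34)])
im=vision.grab_frame('scene'); save('e5.png',im)
im=vision.grab_frame('top'); save('e6.png',im,(110,160,310,320),4)
E
```

```text
[ 453.6205 -232.893   236.1933] [-0.5408  0.385  -0.6822] [3.1396 0.8649 0.0009]
[array([241.0956, 140.9675]), array([313.4379, 140.9626])]
[array([237.7797, 120.3847]), array([317.0307, 120.3958])]
```

View pics/e4.png

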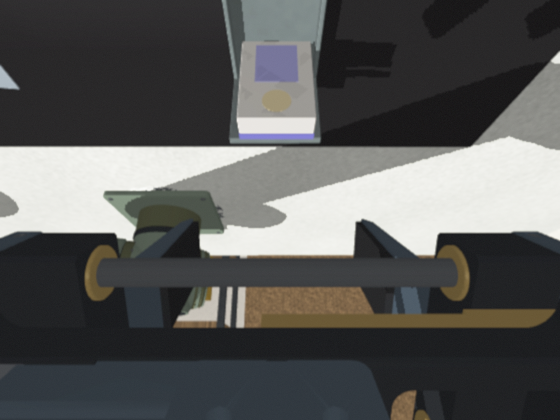

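View pics/e5.png

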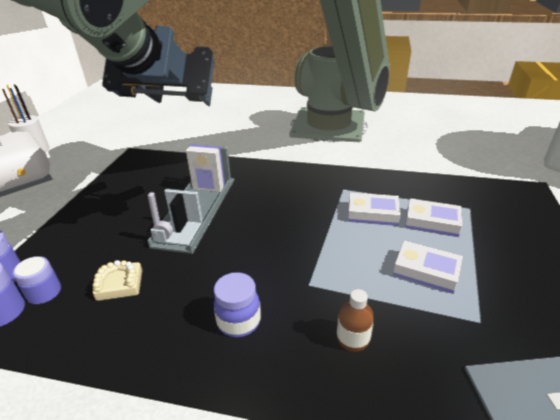

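View pics/e6.png

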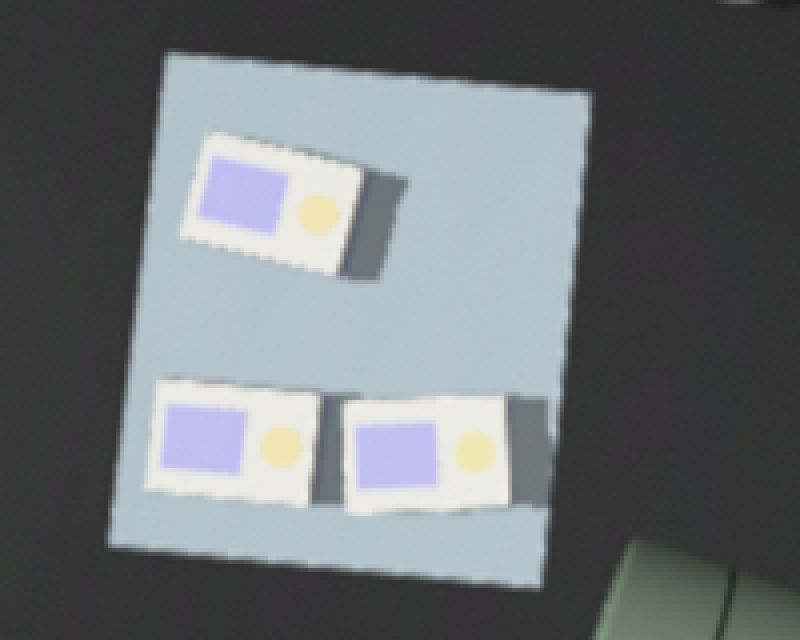

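```bash
python3 - <<'E'
from k import *
pos,M=pick('D',np.radians(40),z=23); z=M[:,2]
pre=pos-z*60+[0,0,90]; print(pos,pre); sh,rv=rel(pre,Rm=M); print(np.linalg.norm(rv))
q=state()['joint_pos']; print(ik(pre,M,q,325),ik(pos,M,q,325))
E
```

```text
[437.8749 109.7206  23.    ] [439.3554  71.1818 158.9627]
now [ 453.8088 -233.388   238.1041] [ 3.1346  0.8566 -0.0036] q [-0.336   0.6384  1.2776 -0.2872  2.0358  1.2163] op 0.999 t 10.25
shift [ 0.0496 -0.305   0.0615] turn [-0.1344  1.1834 -1.7409]
2.1093834790513664
(array([-0.3218,  0.3028,  2.0009,  0.6953,  1.2196, -0.7365]), np.float64(8.526512829121202e-16)) (array([-0.2426,  0.52  ,  2.1525,  0.885 ,  0.9239, -0.9952]), np.float64(1.1368683772161603e-15))
```

Call:
step_arm --motion '[[[0.0496, -0.305, 0.0615, -0.134, 1.183, -1.741, 0], [0.0496, -0.305, 0.0615, -0.134, 1.183, -1.741, 0], [0.0496, -0.305, 0.0615, -0.134, 1.183, -1.741, 0], [0.0496, -0.305, 0.0615, -0.134, 1.183, -1.741, 0], [0.0496, -0.305, 0.0615, -0.134, 1.183, -1.741, 0], [0.0496, -0.305, 0.0615, -0.134, 1.183, -1.741, 0], [0.0496, -0.305, 0.0615, -0.134, 1.183, -1.741, 0], [0.0496, -0.305, 0.0615, -0.134, 1.183, -1.741, 0]]]'

```text
time_s: 10.92
position: [437.3, 74.8, 157.1]
eef_rot: [-2.791, 0.12, 0.806]
ft_force: [0.2, 0.3, 0.7]
opening: 1.0
```

```bash
python3 - <<'E'
from k import *
pos,M=pick('D',np.radians(40),z=23); z=M[:,2]
pre=pos-z*60+[0,0,90]; sh,rv=rel(pre,Rm=M); print(np.linalg.norm(rv))
E
```

```text
now [437.3363  74.8247 157.0785] [-2.7907  0.1203  0.8064] q [0.023  0.3446 1.7706 0.1684 1.3622 0.7458] op 1.000 t 10.92
shift [-0.0014  0.0031 -0.003 ] turn [-0.0795  0.6217 -0.9111]
1.1058853234201018
```

Call:
step_arm --motion '[[[0, 0.003, -0.003, -0.08, 0.622, -0.911, 0], [0, 0.003, -0.003, -0.08, 0.622, -0.911, 0], [0, 0.003, -0.003, -0.08, 0.622, -0.911, 0], [0, 0.003, -0.003, -0.08, 0.622, -0.911, 0], [0, 0.003, -0.003, -0.08, 0.622, -0.911, 0], [0, 0.003, -0.003, -0.08, 0.622, -0.911, 0], [0, 0.003, -0.003, -0.08, 0.622, -0.911, 0], [0, 0.003, -0.003, -0.08, 0.622, -0.911, 0]]]'

```text
time_s: 11.58
position: [439.0, 72.5, 158.0]
eef_rot: [-3.066, -0.636, 1.499]
ft_force: [-0.4, 0.3, -0.4]
opening: 0.999
```

```bash
python3 - <<'E'
from k import *
pos,M=pick('D',np.radians(40),z=23)
p=vision.camera_params('wrist'); im=vision.grab_frame('wrist'); save('f1.png',im)
x,y,a=BX['D'];a=np.radians(a);e=np.array([np.cos(a),np.sin(a)]);n=np.array([-e[1],e[0]])
for i,j in ((50,34),(50,-34),(-50,-34),(-50,34)): print(proj(p,np.r_[np.array([x,y])+i*e+j*n,30]))
sh,rv=rel(pos,Rm=M)
E
```

```text
[318.359  267.1233]
[248.0609 272.517 ]
[245.3774 180.4112]
[307.5789 175.0546]
now [438.1503  71.3356 156.3736] [-3.0652 -0.6373  1.5009] q [-0.2909  0.2853  1.9979  0.6495  1.1928 -0.5967] op 1.002 t 11.63
shift [-0.0486  0.007   0.1298] turn [-0.0093  0.0575 -0.0873]
```

View pics/f1.png

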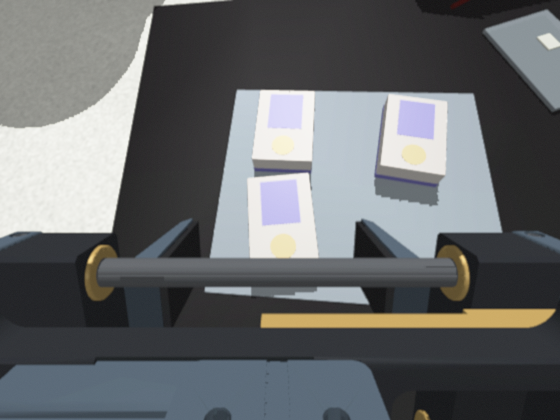

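Call:
step_arm --motion '[[[-0.03, 0.005, 0.02, -0.009, 0.0575, -0.087, 0], [-0.0486, 0.007, 0.045, -0.009, 0.0575, -0.087, 0], [-0.0486, 0.007, 0.08, -0.009, 0.0575, -0.087, 0], [-0.0486, 0.007, 0.105, -0.009, 0.0575, -0.087, 0], [-0.0486, 0.007, 0.12, -0.009, 0.0575, -0.087, 0], [-0.0486, 0.007, 0.1298, -0.009, 0.0575, -0.087, 0], [-0.0486, 0.007, 0.1298, -0.009, 0.0575, -0.087, 0], [-0.0486, 0.007, 0.1298, -0.009, 0.0575, -0.087, 0.3]]]'

```text
time_s: 12.3
position: [437.4, 110.1, 22.5]
eef_rot: [-3.138, -0.698, 1.606]
ft_force: [-0.3, -1.8, -0.5]
opening: 0.955
```

Call:
step_arm --motion '[[[0, 0, 0, 0, 0, 0, 1], [0, 0, 0, 0, 0, 0, 1], [0, 0, 0, 0, 0, 0, 1], [0, 0, 0, 0, 0, 0, 1]]]' --squeeze 40

```text
time_s: 12.63
position: [437.8, 109.8, 22.7]
eef_rot: [-3.139, -0.697, 1.606]
ft_force: [0.7, -0.6, -0.3]
opening: 0.742
```

```bash
cat >> k.py <<'E'
def transit(xc,p=np.radians(40),z=220,sgn=-1,lift=180,Mp=None):
    from scipy.spatial.transform import Slerp
    s=state(); M0=rot(s['eef_rot']); M1=Rplace(p,sgn) if Mp is None else Mp
    print('now',s['position'],s['eef_rot'],s['ft_force'],s['opening']*91,'t',s['time_s'],'angle',np.linalg.norm(R.from_matrix(M0.T@M1).as_rotvec()))
    sl=Slerp([0,1],R.from_matrix([M0,M1])); p0=s['position']+[0,0,lift]; p1=np.array([xc+17,-234,z])
    q=s['joint_pos']
    for l in (40,80,120): print('lift',l,(M0.T@[0,0,l]/1000).round(4))
    for a in (.1,.2,.3,.4,1):
        m=sl(a).as_matrix(); x=p0+(p1-p0)*a; q,er=ik(x,m,q,325)
        print(a,(M0.T@(x-s['position'])/1000).round(4),R.from_matrix(M0.T@m).as_rotvec().round(4),'q',q.round(2),er.round(3))
E
python3 - <<'E'
from k import *
transit(434)
E
```

```text
now [437.8104 109.8188  22.6746] [-3.1386 -0.6973  1.6061] [ 0.7275 -0.5669 -0.328 ] 67.49797347869152 t 12.6333 angle 2.1142335109387744
lift 40 [ 0.0257 -0.0001 -0.0307]
lift 80 [ 0.0514 -0.0002 -0.0613]
lift 120 [ 0.0771 -0.0003 -0.092 ]
0.1 [ 0.0903 -0.0004 -0.1614] [ 0.0151 -0.1189  0.1742] q [-0.24  0.22  1.91  0.57  1.27 -0.36] 0.0
0.2 [ 0.0651 -0.0003 -0.1848] [ 0.0302 -0.2378  0.3483] q [-0.24  0.22  1.86  0.44  1.31 -0.12] 0.0
0.3 [ 0.0398 -0.0003 -0.2083] [ 0.0453 -0.3567  0.5225] q [-0.24  0.24  1.79  0.32  1.36  0.1 ] 0.0
0.4 [ 0.0145 -0.0003 -0.2317] [ 0.0605 -0.4756  0.6966] q [-0.23  0.27  1.73  0.2   1.43  0.31] 0.0
1 [-0.137  -0.0001 -0.3722] [ 0.1512 -1.1891  1.7416] q [-0.34  0.66  1.3  -0.28  2.01  1.22] 0.0
```

Call:
step_arm --motion '[[[0.0257, 0, -0.0307, 0, 0, 0, 1], [0.0514, 0, -0.0613, 0, 0, 0, 1], [0.0771, 0, -0.092, 0, 0, 0, 1], [0.088, 0, -0.125, 0.008, -0.06, 0.09, 1], [0.0903, 0, -0.1614, 0.015, -0.119, 0.174, 1], [0.0651, 0, -0.1848, 0.03, -0.238, 0.348, 1], [0.0398, 0, -0.2083, 0.045, -0.357, 0.5225, 1], [0.0145, 0, -0.2317, 0.06, -0.4756, 0.6966, 1]]]'

```text
time_s: 13.3
position: [442.8, -29.6, 210.7]
eef_rot: [-2.857, -0.287, 1.116]
ft_force: [0.3, 0.1, -3.7]
opening: 0.742
```

```bash
python3 - <<'E'
from k import *
M1=Rplace(np.radians(40))
rel((451,-234,215),Rm=M1); s=state(); print(s['opening']*91, s['ft_force'])
E
```

```text
now [442.7759 -29.6471 210.665 ] [-2.8574 -0.2866  1.1156] q [-0.3198  0.2455  1.7772  0.3174  1.3846 -0.0071] op 0.742 t 13.30
shift [-0.1714  0.0779 -0.0801] turn [ 0.1122 -0.8568  1.2522]
67.49719472746483 [ 0.2503  0.0781 -3.7434]
```

Call:
step_arm --motion '[[[-0.02, 0.009, -0.012, 0.009, -0.07, 0.1, 1], [-0.04, 0.018, -0.022, 0.018, -0.14, 0.205, 1], [-0.06, 0.027, -0.03, 0.028, -0.21, 0.31, 1], [-0.08, 0.036, -0.04, 0.037, -0.28, 0.41, 1], [-0.1, 0.045, -0.05, 0.046, -0.35, 0.51, 1], [-0.12, 0.054, -0.058, 0.056, -0.42, 0.615, 1], [-0.14, 0.064, -0.068, 0.065, -0.5, 0.72, 1], [-0.15, 0.07, -0.072, 0.074, -0.565, 0.826, 1]]]'

```text
time_s: 13.97
position: [452.1, -212.0, 215.7]
eef_rot: [-2.858, 0.511, 0.495]
ft_force: [0.1, -0.0, -2.8]
opening: 0.742
```

```bash
python3 - <<'E'
from k import *
M1=Rplace(np.radians(40))
rel((446,-234,180),Rm=M1); s=state(); print(s['opening']*91, s['ft_force'])
E
```

```text
now [ 452.0799 -212.0311  215.6761] [-2.8578  0.511   0.4947] q [-0.353   0.5033  1.4293 -0.1707  1.7625  0.8128] op 0.742 t 13.97
shift [0.0037 0.0267 0.0327] turn [ 0.0399 -0.2952  0.4274]
67.54640993450228 [ 0.1338 -0.0106 -2.7633]
```

Call:
step_arm --motion '[[[0.001, 0.006, 0.005, 0.009, -0.07, 0.1, 1], [0.002, 0.012, 0.01, 0.019, -0.14, 0.2, 1], [0.003, 0.018, 0.02, 0.028, -0.21, 0.3, 1], [0.0037, 0.0267, 0.0327, 0.04, -0.295, 0.427, 1], [0.0037, 0.0267, 0.0327, 0.04, -0.295, 0.427, 1], [0.0037, 0.0267, 0.0327, 0.04, -0.295, 0.427, 1]]]'

```text
time_s: 14.47
position: [445.9, -233.9, 178.0]
eef_rot: [-3.136, 0.875, 0.004]
ft_force: [0.7, 1.0, -1.5]
opening: 0.74
```

```bash
cat >> k.py <<'E'
def bottom(name):
    s=state(); p=vision.camera_params('wrist'); T=s['position']; im=vision.grab_frame('wrist'); save(name,im)
    print('TCP',T,s['eef_rot'])
    for h in (-75,-79,-83): print(h,proj(p,T+[7,34,h]).round(1),proj(p,T+[7,-34,h]).round(1))
    print('foot',[proj(p,(386,-233+y,6)).round(1) for y in (40,-40)],'wallfoot at 500',[proj(p,(500,-233+y,20)).round(1) for y in (40,-40)])
E
python3 - <<'E'
from k import *
bottom('g1.png')
E
```

```text
TCP [ 445.8932 -233.851   178.0137] [-3.1364  0.8754  0.0044]
-75 [225.9 139. ] [330.8 139.2]
-79 [226.3 134. ] [330.4 134.3]
-83 [226.8 129.2] [329.9 129.4]
foot [array([236.4, 101.9]), array([317.8, 102.1])] wallfoot at 500 [array([213.6, -15.1]), array([341.2, -14.9])]
```

View pics/g1.png

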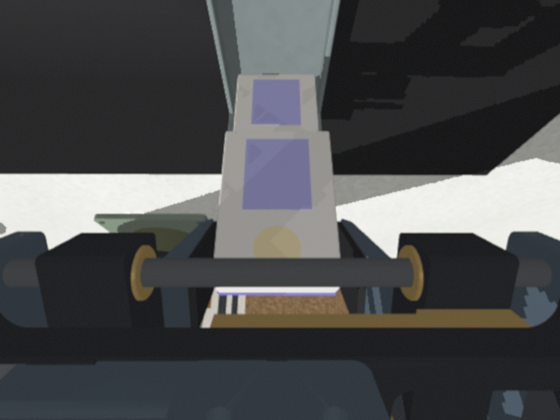

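```bash
python3 - <<'E'
from k import *
p=vision.camera_params('wrist')
print(onz(p,(237,75),6),onz(p,(316,75),6))
rel((445,-235,91),Rm=Rplace(np.radians(40)))
E
```

```text
[ 417.9108 -197.241     6.    ] [ 418.1182 -267.7212    6.    ]
now [ 446.1002 -233.8607  179.4849] [-3.1372  0.8725  0.0044] q [-0.3408  0.6817  1.36   -0.276   1.9305  1.2445] op 0.744 t 14.52
shift [0.0671 0.0014 0.0577] turn [-0.001  -0.0002  0.0028]
```

Call:
step_arm --motion '[[[0.022, 0.001, 0.019, 0, 0, 0.003, 1], [0.044, 0.0014, 0.04, 0, 0, 0.003, 1], [0.058, 0.0014, 0.053, 0, 0, 0.003, 1], [0.0658, 0.0014, 0.0592, 0, 0, 0.003, 1], [0.0658, 0.0014, 0.0592, 0, 0, 0.003, 1]]]'

```text
time_s: 14.93
position: [442.8, -234.7, 90.8]
eef_rot: [-3.139, 0.872, 0.002]
ft_force: [-1.2, -0.3, -1.8]
opening: 0.741
```

Call:
step_arm --motion '[[[0.0008, 0, 0.0006, 0, 0, 0, 1], [0.0016, 0, 0.0013, 0, 0, 0, 1], [0.0023, 0, 0.0019, 0, 0, 0, 1], [0.0027, 0, 0.0022, 0, 0, 0, 1]]]'

```text
time_s: 15.27
position: [443.3, -234.8, 88.3]
eef_rot: [-3.14, 0.87, 0.001]
ft_force: [0.9, 0.1, -2.4]
opening: 0.743
```

Call:
step_arm --motion '[[[0.0008, 0, 0.0006, 0, 0, 0, 1], [0.0016, 0, 0.0013, 0, 0, 0, 1], [0.0016, 0, 0.0013, 0, 0, 0, 1]]]'

```text
time_s: 15.52
position: [443.7, -234.9, 87.4]
eef_rot: [-3.141, 0.87, 0.001]
ft_force: [2.9, -0.0, 4.6]
opening: 0.742
```

Call:
step_arm --motion '[[[0, 0, 0, 0, 0, 0, 0.6], [0, 0, 0, 0, 0, 0, 0], [0, 0, 0, 0, 0, 0, 0], [0, 0, -0.015, 0, 0, 0, 0], [0, 0, -0.04, 0, 0, 0, 0], [-0.02, 0, -0.075, 0, 0, 0, 0], [-0.06, 0, -0.11, 0, 0, 0, 0], [-0.09, 0, -0.13, 0, 0, 0, 0]]]'

```text
time_s: 16.18
position: [485.9, -234.8, 235.0]
eef_rot: [-3.14, 0.872, 0.002]
ft_force: [0.6, -0.6, 0.5]
opening: 1.0
```

```bash
python3 - <<'E'
from k import *
s=state()
p=vision.camera_params('wrist');im=vision.grab_frame('wrist'); save('g2.png',im,(140,0,420,220),2)
im=vision.grab_frame('top'); save('g3.png',im,(110,160,310,320),4)
E
```

```text
(no output)
```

View pics/g2.png

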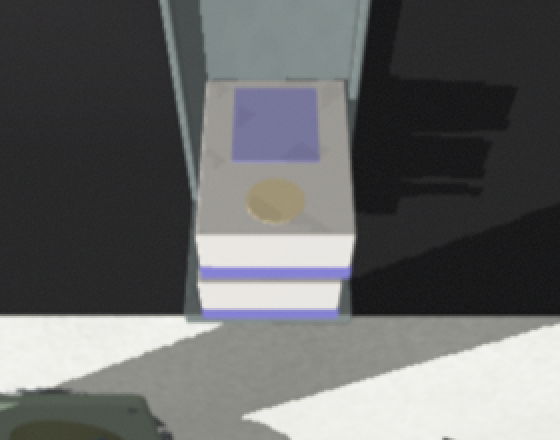

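View pics/g3.png

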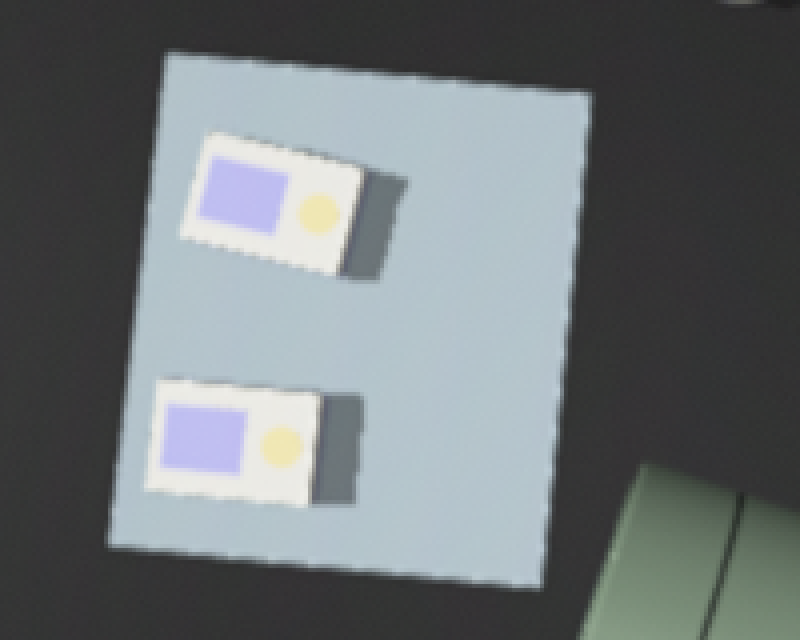

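```bash
python3 - <<'E'
from k import *
p=vision.camera_params('wrist'); c=lambda u,v:(140+u/2,v/2)
print('box2 front foot',onz(p,c(207,79),6),onz(p,c(347,79),6))
pos,M=pick('C',np.radians(40),z=23); z=M[:,2]
pre=pos-z*60+[0,0,90]; print(pos,pre); sh,rv=rel(pre,Rm=M); print(np.linalg.norm(rv))
q=state()['joint_pos']; print(ik(pre,M,q,325),ik(pos,M,q,325))
E
```

```text
box2 front foot [ 452.2798 -202.4698    6.    ] [ 451.994  -272.8696    6.    ]
[442.3704 227.7433  23.    ] [438.473  189.3735 158.9627]
now [ 486.5915 -235.5663  240.5136] [ 3.1352  0.8601 -0.0055] q [-0.3251  0.691   1.1715 -0.2858  2.094   1.212 ] op 1.000 t 16.28
shift [ 0.0289 -0.4252  0.0887] turn [-0.1261  1.2483 -1.5983]
2.0319452250513326
(array([-0.0705,  0.2349,  2.1061,  0.8754,  0.9914, -0.5407]), np.float64(2.842170943040401e-15)) (array([ 0.0211,  0.4921,  2.2329,  1.2134,  0.7491, -0.9401]), np.float64(1.1368683772161603e-15))
```

Call:
step_arm --motion '[[[0.029, -0.425, 0.06, -0.126, 1.248, -1.598, 0], [0.029, -0.425, 0.06, -0.126, 1.248, -1.598, 0], [0.029, -0.425, 0.06, -0.126, 1.248, -1.598, 0], [0.029, -0.425, 0.06, -0.126, 1.248, -1.598, 0], [0.029, -0.425, 0.06, -0.126, 1.248, -1.598, 0], [0.029, -0.425, 0.06, -0.126, 1.248, -1.598, 0], [0.029, -0.425, 0.0887, -0.126, 1.248, -1.598, 0], [0.029, -0.425, 0.0887, -0.126, 1.248, -1.598, 0]]]'

```text
time_s: 16.95
position: [455.6, 94.1, 182.1]
eef_rot: [-2.825, 0.091, 0.755]
ft_force: [-0.9, 1.4, -0.3]
opening: 1.0
```

```bash
cat >> k.py <<'E'
def goto(b,dz=90,back=60,z=23,off=28,p=40):
    pos,M=pick(b,np.radians(p),z=z,off=off); return rel(pos-M[:,2]*back+[0,0,dz],Rm=M)
E
python3 - <<'E'
from k import *
goto('C')
E
```

```text
now [455.5944  94.1349 182.0676] [-2.8249  0.0907  0.7553] q [0.0516 0.3213 1.7228 0.1863 1.376  0.8198] op 1.000 t 16.95
shift [ 0.0547 -0.0714  0.0426] turn [-0.0693  0.6334 -0.8075]
```

Call:
step_arm --motion '[[[0.0547, -0.0714, 0.0426, -0.069, 0.633, -0.8075, 0], [0.0547, -0.0714, 0.0426, -0.069, 0.633, -0.8075, 0], [0.0547, -0.0714, 0.0426, -0.069, 0.633, -0.8075, 0], [0.0547, -0.0714, 0.0426, -0.069, 0.633, -0.8075, 0], [0.0547, -0.0714, 0.0426, -0.069, 0.633, -0.8075, 0], [0.0547, -0.0714, 0.0426, -0.069, 0.633, -0.8075, 0], [0.0547, -0.0714, 0.0426, -0.069, 0.633, -0.8075, 0], [0.0547, -0.0714, 0.0426, -0.069, 0.633, -0.8075, 0]]]'

```text
time_s: 17.62
position: [437.3, 189.5, 158.9]
eef_rot: [-3.081, -0.642, 1.385]
ft_force: [0.5, -0.0, 0.4]
opening: 1.007
```

```bash
python3 - <<'E'
from k import *
p=vision.camera_params('wrist'); im=vision.grab_frame('wrist'); save('h1.png',im)
x,y,a=BX['C'];a=np.radians(a);e=np.array([np.cos(a),np.sin(a)]);n=np.array([-e[1],e[0]])
for i,j in ((50,34),(50,-34),(-50,-34),(-50,34)): print(proj(p,np.r_[np.array([x,y])+i*e+j*n,30]))
goto('C',0,0)
E
```

```text
[318.0233 267.6046]
[247.8748 271.6352]
[246.8217 180.004 ]
[308.8421 175.9527]
now [435.9255 188.4739 157.2142] [-3.0793 -0.6428  1.3866] q [-0.0421  0.2222  2.0927  0.8101  0.9788 -0.3994] op 1.000 t 17.67
shift [-0.0486  0.0073  0.1311] turn [-0.0107  0.0532 -0.0667]
```

View pics/h1.png

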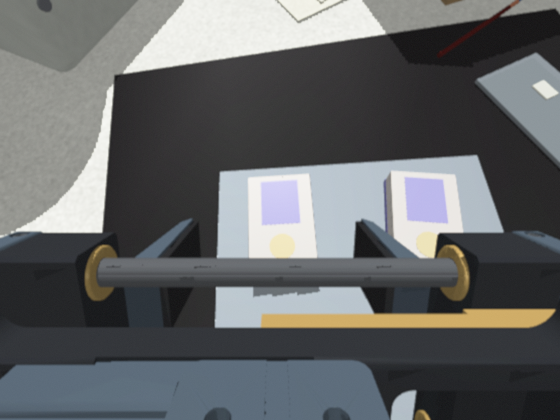

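Call:
step_arm --motion '[[[-0.03, 0.005, 0.02, -0.01, 0.053, -0.067, 0], [-0.0486, 0.007, 0.045, -0.01, 0.053, -0.067, 0], [-0.0486, 0.007, 0.08, -0.01, 0.053, -0.067, 0], [-0.0486, 0.007, 0.105, -0.01, 0.053, -0.067, 0], [-0.0486, 0.007, 0.12, -0.01, 0.053, -0.067, 0], [-0.0486, 0.007, 0.131, -0.01, 0.053, -0.067, 0], [-0.0486, 0.007, 0.131, -0.01, 0.053, -0.067, 0], [-0.0486, 0.007, 0.131, -0.01, 0.053, -0.067, 0.3]]]'

```text
time_s: 18.33
position: [441.6, 228.2, 22.6]
eef_rot: [-3.137, -0.697, 1.467]
ft_force: [0.1, -0.3, 1.0]
opening: 0.957
```

Call:
step_arm --motion '[[[0, 0, 0, 0, 0, 0, 1], [0, 0, 0, 0, 0, 0, 1], [0, 0, 0, 0, 0, 0, 1], [0, 0, 0, 0, 0, 0, 1]]]' --squeeze 40

```text
time_s: 18.67
position: [441.8, 228.1, 22.9]
eef_rot: [-3.138, -0.697, 1.467]
ft_force: [0.6, -1.1, 0.3]
opening: 0.745
```

```bash
python3 - <<'E'
from k import *
transit(470)
E
```

```text
now [441.7917 228.0516  22.907 ] [-3.1378 -0.6974  1.4673] [ 0.5699 -1.0872  0.3149] 67.77132272339243 t 18.6667 angle 2.035009717526354
lift 40 [ 0.0257 -0.0001 -0.0307]
lift 80 [ 0.0514 -0.0002 -0.0613]
lift 120 [ 0.0771 -0.0003 -0.092 ]
0.1 [ 0.0818  0.0086 -0.1685] [ 0.0138 -0.1253  0.1598] q [-0.01  0.17  1.97  0.66  1.08 -0.1 ] 0.0
0.2 [ 0.0481  0.0178 -0.1991] [ 0.0276 -0.2505  0.3196] q [-0.04  0.18  1.9   0.5   1.16  0.13] 0.0
0.3 [ 0.0143  0.0269 -0.2297] [ 0.0413 -0.3758  0.4793] q [-0.07  0.21  1.82  0.36  1.26  0.33] 0.0
0.4 [-0.0195  0.0361 -0.2602] [ 0.0551 -0.5011  0.6391] q [-0.1   0.26  1.74  0.24  1.36  0.51] 0.0
1 [-0.2221  0.091  -0.4436] [ 0.1378 -1.2527  1.5978] q [-0.32  0.71  1.2  -0.28  2.07  1.22] 0.0
```

Call:
step_arm --motion '[[[0.0257, 0, -0.0307, 0, 0, 0, 1], [0.0514, 0, -0.0613, 0, 0, 0, 1], [0.0771, 0, -0.092, 0, 0, 0, 1], [0.08, 0.004, -0.13, 0.007, -0.06, 0.08, 1], [0.0818, 0.0086, -0.1685, 0.014, -0.125, 0.16, 1], [0.0481, 0.0178, -0.1991, 0.028, -0.25, 0.32, 1], [0.0143, 0.027, -0.23, 0.041, -0.376, 0.48, 1], [-0.0195, 0.036, -0.26, 0.055, -0.5, 0.64, 1]]]'

```text
time_s: 19.33
position: [456.9, 66.1, 210.1]
eef_rot: [-2.887, -0.296, 1.03]
ft_force: [0.3, 1.1, -2.8]
opening: 0.74
```

```bash
python3 - <<'E'
from k import *
s=rel((487,-234,220),Rm=Rplace(np.radians(40))); s=state(); print(s['opening']*91, s['ft_force'])
E
```

```text
now [456.9492  66.1248 210.0859] [-2.8869 -0.2965  1.0303] q [-0.1373  0.2061  1.8283  0.3865  1.2601  0.217 ] op 0.740 t 19.33
shift [-0.2284  0.1542 -0.123 ] turn [ 0.1025 -0.9141  1.1627]
67.36345200487689 [ 0.2609  1.1388 -2.8327]
```

Call:
step_arm --motion '[[[-0.019, 0.0128, -0.0102, 0.0085, -0.076, 0.097, 1], [-0.038, 0.0257, -0.0205, 0.017, -0.152, 0.194, 1], [-0.057, 0.0385, -0.0307, 0.0256, -0.228, 0.29, 1], [-0.076, 0.0514, -0.041, 0.034, -0.305, 0.387, 1], [-0.095, 0.064, -0.051, 0.043, -0.38, 0.484, 1], [-0.114, 0.077, -0.0615, 0.051, -0.457, 0.58, 1], [-0.133, 0.09, -0.072, 0.06, -0.533, 0.678, 1], [-0.152, 0.103, -0.082, 0.068, -0.609, 0.775, 1]]]'

```text
time_s: 20.0
position: [477.4, -134.9, 217.0]
eef_rot: [-2.886, 0.517, 0.442]
ft_force: [-0.2, 0.0, -2.7]
opening: 0.743
```

```bash
python3 - <<'E'
from k import *
s=rel((483,-234.5,185),Rm=Rplace(np.radians(40))); s=state(); print(s['opening']*91, s['ft_force'])
E
```

```text
now [ 477.43   -134.9245  216.9597] [-2.8862  0.5169  0.4423] q [-0.2323  0.5041  1.4214 -0.1038  1.7783  0.972 ] op 0.743 t 20.00
shift [-0.0169  0.1011  0.0215] turn [ 0.0344 -0.3025  0.382 ]
67.64336030926617 [-0.1644  0.0472 -2.6916]
```

Call:
step_arm --motion '[[[-0.004, 0.022, 0.0, 0.008, -0.07, 0.09, 1], [-0.007, 0.044, 0.004, 0.016, -0.14, 0.18, 1], [-0.01, 0.066, 0.008, 0.024, -0.21, 0.27, 1], [-0.014, 0.088, 0.016, 0.034, -0.3, 0.38, 1], [-0.017, 0.101, 0.0215, 0.034, -0.3025, 0.382, 1], [-0.017, 0.101, 0.0215, 0.034, -0.3025, 0.382, 1], [-0.017, 0.101, 0.0215, 0.034, -0.3025, 0.382, 1]]]'

```text
time_s: 20.58
position: [482.4, -234.4, 184.7]
eef_rot: [-3.138, 0.873, 0.003]
ft_force: [-0.4, 0.3, -1.5]
opening: 0.742
```

```bash
python3 - <<'E'
from k import *
bottom('i1.png'); print(state()['joint_pos'])
E
```

```text
TCP [ 482.4141 -234.3792  184.6595] [-3.1379  0.8728  0.0026]
-75 [225.8 139.2] [330.6 139.3]
-79 [226.3 134.2] [330.2 134.4]
-83 [226.7 129.4] [329.7 129.5]
foot [array([240.1, 122.4]), array([312.8, 122.5])] wallfoot at 500 [array([222.7,  33.2]), array([330. ,  33.3])]
[-0.325   0.7284  1.2463 -0.2709  1.9973  1.2413]
```

View pics/i1.png

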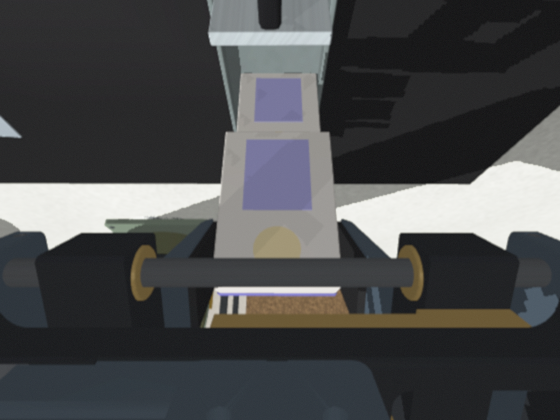

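```bash
python3 - <<'E'
from k import *
p=vision.camera_params('wrist')
print(onz(p,(239.5,73),6),onz(p,(318,73),6)); print('bookend front top',onz(p,(210,45),82),onz(p,(331,43),82))
rel((476,-236,91),Rm=Rplace(np.radians(40)))
E
```

```text
[ 451.5675 -199.046     6.    ] [ 451.655  -270.5163    6.    ]
bookend front top [ 535.8388 -195.9234   82.    ] [ 537.1284 -262.8247   82.    ]
now [ 482.6299 -233.9347  185.793 ] [-3.1392  0.871   0.0023] q [-0.325   0.7284  1.2463 -0.2709  1.9973  1.2413] op 0.745 t 20.63
shift [0.0682 0.0022 0.0661] turn [-0.0006 -0.0017  0.0015]
```

Call:
step_arm --motion '[[[0.022, 0.001, 0.022, 0, -0.001, 0.002, 1], [0.044, 0.0018, 0.043, 0, -0.001, 0.002, 1], [0.06, 0.0018, 0.059, 0, -0.001, 0.002, 1], [0.068, 0.0018, 0.066, 0, -0.001, 0.002, 1], [0.068, 0.0018, 0.066, 0, -0.001, 0.002, 1]]]'

```text
time_s: 21.05
position: [475.3, -234.4, 90.9]
eef_rot: [-3.139, 0.873, 0.002]
ft_force: [-1.2, 0.2, -0.7]
opening: 0.743
```

Call:
step_arm --motion '[[[0.0008, 0, 0.0006, 0, 0, 0, 1], [0.0016, 0, 0.0013, 0, 0, 0, 1], [0.0023, 0, 0.0019, 0, 0, 0, 1], [0.0027, 0, 0.0022, 0, 0, 0, 1]]]'

```text
time_s: 21.38
position: [476.0, -234.5, 88.5]
eef_rot: [-3.14, 0.871, 0.002]
ft_force: [-0.3, 0.5, -2.1]
opening: 0.74
```

Call:
step_arm --motion '[[[0.0008, 0, 0.0006, 0, 0, 0, 1], [0.0012, 0, 0.001, 0, 0, 0, 1], [0.0012, 0, 0.001, 0, 0, 0, 1]]]'

```text
time_s: 21.63
position: [476.1, -234.5, 87.2]
eef_rot: [-3.14, 0.871, 0.002]
ft_force: [0.8, -0.7, -2.4]
opening: 0.744
```

Call:
step_arm --motion '[[[0.0008, 0, 0.0006, 0, 0, 0, 1], [0.0016, 0, 0.0013, 0, 0, 0, 1], [0.0016, 0, 0.0013, 0, 0, 0, 1]]]'

```text
time_s: 21.88
position: [476.2, -234.6, 87.1]
eef_rot: [-3.141, 0.871, 0.001]
ft_force: [2.6, 0.3, 6.4]
opening: 0.741
```

Call:
step_arm --motion '[[[0, 0, 0, 0, 0, 0, 0.6], [0, 0, 0, 0, 0, 0, 0], [0, 0, 0, 0, 0, 0, 0], [-0.003, 0, -0.015, 0, 0, 0, 0], [-0.008, 0, -0.04, 0, 0, 0, 0], [-0.03, 0, -0.075, 0, 0, 0, 0], [-0.06, 0, -0.11, 0, 0, 0, 0], [-0.09, 0, -0.13, 0, 0, 0, 0]]]'

```text
time_s: 22.55
position: [518.7, -234.3, 240.3]
eef_rot: [-3.141, 0.873, 0.002]
ft_force: [-0.1, 0.4, 0.1]
opening: 0.999
```

```bash
python3 - <<'E'
from k import *
s=state()
p=vision.camera_params('wrist');im=vision.grab_frame('wrist'); save('i2.png',im,(140,0,420,220),2)
im=vision.grab_frame('top'); save('i3.png',im)
goto('A',p=50)
E
```

```text
now [ 518.9035 -235.0537  245.9395] [ 3.1349  0.8615 -0.0054] q [-0.3114  0.7418  1.058  -0.2863  2.1589  1.2056] op 1.002 t 22.65
shift [ 0.1057 -0.3968  0.0191] turn [ 0.0124  1.4498 -1.4825]
```

View pics/i2.png

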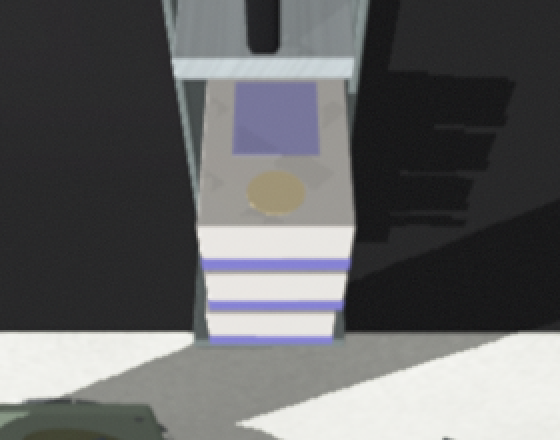

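View pics/i3.png

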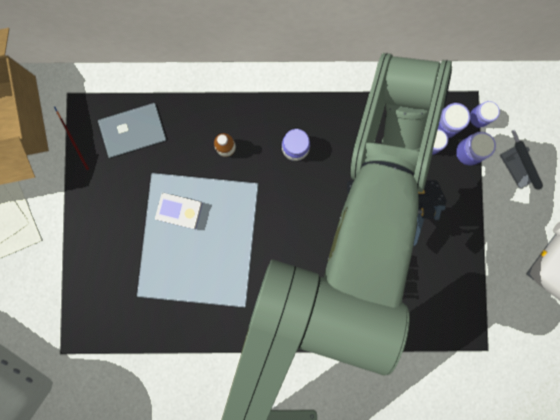

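```bash
python3 - <<'E'
from k import *
p=np.radians(50)
pos,M=pick('A',p,z=24); q=state()['joint_pos']; print(pos, M[:,1])
print(ik(pos,M,[.05,.58,1.9,1.1,.76,-.6],325), ik(pos-M[:,2]*60+[0,0,90],M,[.05,.4,1.9,1.1,.76,-.6],325))
q=ik(np.array([508,-235,90]),Rplace(p),q,325); print(q); print(ik(np.array([515,-235,200]),Rplace(p),q[0],325))
E
```

```text
[584.5025 205.9376  24.    ] [ 0.9701 -0.2428  0.    ]
(array([-0.0887,  0.6472,  2.0106,  1.3206,  0.8963, -0.9418]), np.float64(4.547473508864641e-15)) (array([-0.1762,  0.433 ,  1.9372,  1.0782,  1.0499, -0.6405]), np.float64(6.583317406393292e-10))
(array([-0.3313,  0.7577,  1.3395, -0.2128,  1.7119,  1.2827]), np.float64(8.526512829121202e-16))
(array([-0.3283,  0.6777,  1.2063, -0.2225,  1.9206,  1.2381]), np.float64(1.9092239027555692e-14))
```

Call:
step_arm --motion '[[[0.1057, -0.397, 0.0, 0.012, 1.45, -1.4825, 0], [0.1057, -0.397, 0.0, 0.012, 1.45, -1.4825, 0], [0.1057, -0.397, 0.0, 0.012, 1.45, -1.4825, 0], [0.1057, -0.397, 0.0, 0.012, 1.45, -1.4825, 0], [0.1057, -0.397, 0.0, 0.012, 1.45, -1.4825, 0], [0.1057, -0.397, 0.0, 0.012, 1.45, -1.4825, 0], [0.1057, -0.397, 0.019, 0.012, 1.45, -1.4825, 0], [0.1057, -0.397, 0.019, 0.012, 1.45, -1.4825, 0]]]'

```text
time_s: 23.32
position: [567.2, 89.6, 171.7]
eef_rot: [-2.825, 0.028, 0.648]
ft_force: [0.6, 1.3, -0.1]
opening: 0.995
```

```bash
python3 - <<'E'
from k import *
goto('A',p=50,z=24)
E
```

```text
now [567.2338  89.5872 171.7014] [-2.8248  0.0283  0.6476] q [0.0042 0.4611 1.522  0.2397 1.3799 0.86  ] op 0.995 t 23.32
shift [ 0.0487 -0.0453  0.0336] turn [ 0.0013  0.7507 -0.7647]
```

Call:
step_arm --motion '[[[0.0487, -0.0453, 0.0336, 0.001, 0.75, -0.765, 0], [0.0487, -0.0453, 0.0336, 0.001, 0.75, -0.765, 0], [0.0487, -0.0453, 0.0336, 0.001, 0.75, -0.765, 0], [0.0487, -0.0453, 0.0336, 0.001, 0.75, -0.765, 0], [0.0487, -0.0453, 0.0336, 0.001, 0.75, -0.765, 0], [0.0487, -0.0453, 0.0336, 0.001, 0.75, -0.765, 0], [0.0487, -0.0453, 0.0336, 0.001, 0.75, -0.765, 0], [0.0487, -0.0453, 0.0336, 0.001, 0.75, -0.765, 0]]]'

```text
time_s: 23.98
position: [572.4, 161.4, 152.5]
eef_rot: [-3.04, -0.772, 1.191]
ft_force: [0.1, -0.4, -0.6]
opening: 0.998
```

```bash
python3 - <<'E'
from k import *
p=vision.camera_params('wrist'); im=vision.grab_frame('wrist'); save('j1.png',im)
x,y,a=BX['A'];a=np.radians(a);e=np.array([np.cos(a),np.sin(a)]);n=np.array([-e[1],e[0]])
for i,j in ((50,34),(50,-34),(-50,-34),(-50,34)): print(proj(p,np.r_[np.array([x,y])+i*e+j*n,30]))
goto('A',0,0,p=50,z=24)
E
```

```text
[320.8666 274.9257]
[249.0289 280.987 ]
[247.4088 192.2851]
[308.4995 186.596 ]
now [570.8967 160.035  149.854 ] [-3.0379 -0.772   1.1908] q [-0.1403  0.4066  1.9139  0.9708  1.0091 -0.4274] op 0.999 t 24.03
shift [-0.0536  0.0084  0.1232] turn [-0.0048  0.0956 -0.0968]
```

View pics/j1.png

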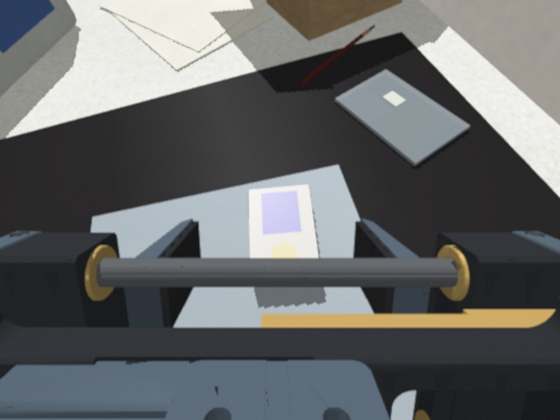

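Call:
step_arm --motion '[[[-0.03, 0.005, 0.02, -0.005, 0.0956, -0.097, 0], [-0.0536, 0.0084, 0.04, -0.005, 0.0956, -0.097, 0], [-0.0536, 0.0084, 0.07, -0.005, 0.0956, -0.097, 0], [-0.0536, 0.0084, 0.098, -0.005, 0.0956, -0.097, 0], [-0.0536, 0.0084, 0.113, -0.005, 0.0956, -0.097, 0], [-0.0536, 0.0084, 0.1232, -0.005, 0.0956, -0.097, 0], [-0.0536, 0.0084, 0.1232, -0.005, 0.0956, -0.097, 0], [-0.0536, 0.0084, 0.1232, -0.005, 0.0956, -0.097, 0.2]]]'

```text
time_s: 24.7
position: [584.4, 206.2, 24.2]
eef_rot: [-3.141, -0.872, 1.326]
ft_force: [-0.0, 0.4, -0.0]
opening: 0.954
```

Call:
step_arm --motion '[[[0, 0, 0, 0, 0, 0, 1], [0, 0, 0, 0, 0, 0, 1], [0, 0, 0, 0, 0, 0, 1], [0, 0, 0, 0, 0, 0, 1]]]' --squeeze 40

```text
time_s: 25.03
position: [584.7, 205.8, 25.1]
eef_rot: [3.14, -0.873, 1.327]
ft_force: [-0.4, -1.6, 3.6]
opening: 0.739
```

```bash
python3 - <<'E'
from k import *
transit(502,p=np.radians(50))
E
```

```text
now [584.7173 205.811   25.0821] [ 3.1404 -0.8726  1.3265] [-0.3984 -1.5959  3.5631] 67.2855022408586 t 25.0333 angle 1.959479563239047
lift 40 [ 0.0306  0.     -0.0257]
lift 80 [ 0.0613  0.0001 -0.0514]
lift 120 [ 0.0919  0.0001 -0.0771]
0.1 [ 0.1106  0.0044 -0.1506] [-0.0126 -0.1316  0.1447] q [-0.12  0.33  1.83  0.87  1.06 -0.2 ] 0.0
0.2 [ 0.0833  0.0087 -0.1854] [-0.0252 -0.2631  0.2893] q [-0.14  0.32  1.77  0.69  1.11  0.05] 0.0
0.3 [ 0.0559  0.0131 -0.2203] [-0.0377 -0.3947  0.434 ] q [-0.16  0.32  1.71  0.53  1.18  0.28] 0.0
0.4 [ 0.0286  0.0174 -0.2552] [-0.0503 -0.5263  0.5786] q [-0.18  0.33  1.64  0.38  1.27  0.48] 0.0
1 [-0.1352  0.0432 -0.4643] [-0.1258 -1.3157  1.4466] q [-0.33  0.67  1.17 -0.22  1.96  1.23] 0.0
```

Call:
step_arm --motion '[[[0.0306, 0, -0.0257, 0, 0, 0, 1], [0.0613, 0, -0.0514, 0, 0, 0, 1], [0.0919, 0, -0.0771, 0, 0, 0, 1], [0.1, 0.002, -0.112, -0.006, -0.065, 0.07, 1], [0.1106, 0.0044, -0.1506, -0.0126, -0.132, 0.145, 1], [0.0833, 0.0087, -0.1854, -0.025, -0.263, 0.289, 1], [0.0559, 0.013, -0.22, -0.038, -0.395, 0.434, 1], [0.0286, 0.0174, -0.255, -0.05, -0.526, 0.579, 1]]]'

```text
time_s: 25.7
position: [559.8, 44.3, 211.6]
eef_rot: [-2.896, -0.446, 0.876]
ft_force: [0.3, 0.5, -2.6]
opening: 0.743
```

```bash
python3 - <<'E'
from k import *
s=rel((522,-234,225),Rm=Rplace(np.radians(50))); s=state(); print(s['opening']*91, s['ft_force'])
E
```

```text
now [559.838   44.2671 211.64  ] [-2.8962 -0.4459  0.8764] q [-0.2255  0.313   1.7175  0.545   1.1988  0.188 ] op 0.743 t 25.70
shift [-0.209   0.1167 -0.1475] turn [-0.0875 -0.9462  1.0393]
67.56880312708886 [ 0.339  0.536 -2.574]
```

Call:
step_arm --motion '[[[-0.0175, 0.0098, -0.0125, -0.007, -0.079, 0.087, 1], [-0.035, 0.0195, -0.025, -0.0146, -0.158, 0.173, 1], [-0.0525, 0.029, -0.037, -0.022, -0.237, 0.26, 1], [-0.07, 0.039, -0.049, -0.029, -0.315, 0.346, 1], [-0.087, 0.0486, -0.0615, -0.036, -0.394, 0.433, 1], [-0.105, 0.058, -0.074, -0.044, -0.473, 0.52, 1], [-0.122, 0.068, -0.086, -0.051, -0.552, 0.606, 1], [-0.139, 0.078, -0.098, -0.058, -0.631, 0.693, 1]]]'

```text
time_s: 26.37
position: [534.6, -142.1, 220.7]
eef_rot: [-2.932, 0.348, 0.353]
ft_force: [0.0, 0.9, -1.7]
opening: 0.745
```

```bash
python3 - <<'E'
from k import *
s=rel((517,-234.5,195),Rm=Rplace(np.radians(50))); s=state(); print(s['opening']*91, s['ft_force'])
E
```

```text
now [ 534.6149 -142.0901  220.7213] [-2.9321  0.3479  0.3529] q [-0.2664  0.5054  1.3439 -0.0244  1.6955  0.9904] op 0.745 t 26.37
shift [-0.0368  0.0873  0.023 ] turn [-0.0286 -0.3121  0.3413]
67.8259522138493 [ 0.0186  0.9416 -1.696 ]
```

Call:
step_arm --motion '[[[-0.008, 0.019, 0.0, -0.006, -0.07, 0.08, 1], [-0.016, 0.038, 0.004, -0.013, -0.14, 0.16, 1], [-0.024, 0.057, 0.008, -0.02, -0.21, 0.24, 1], [-0.032, 0.076, 0.016, -0.0286, -0.312, 0.341, 1], [-0.0368, 0.0873, 0.023, -0.0286, -0.312, 0.341, 1], [-0.0368, 0.0873, 0.023, -0.0286, -0.312, 0.341, 1], [-0.0368, 0.0873, 0.023, -0.0286, -0.312, 0.341, 1]]]'

```text
time_s: 26.95
position: [516.5, -234.3, 194.4]
eef_rot: [-3.138, 0.698, 0.002]
ft_force: [-0.2, -0.5, -2.8]
opening: 0.742
```

```bash
python3 - <<'E'
from k import *
bottom('k1.png'); 
im=vision.grab_frame('scene'); save('k2.png',im,(100,50,280,250),3)
E
```

```text
TCP [ 516.5089 -234.3013  194.4287] [-3.1376  0.6981  0.0025]
-75 [228.7 151.2] [327.7 151.4]
-79 [229.3 147.2] [327.1 147.3]
-83 [229.8 143.2] [326.6 143.3]
foot [array([245.1, 166.9]), array([308.2, 167. ])] wallfoot at 500 [array([234.1,  94.6]), array([319.2,  94.7])]
```

View pics/k1.png

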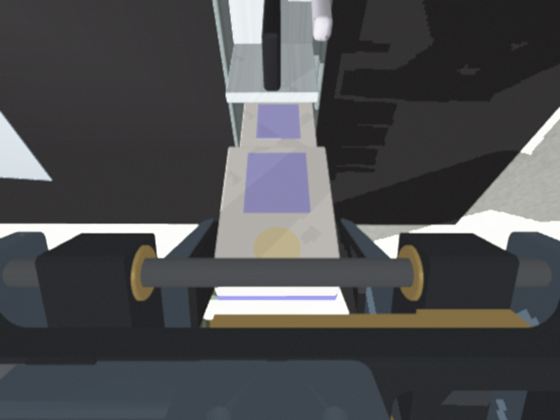

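View pics/k2.png

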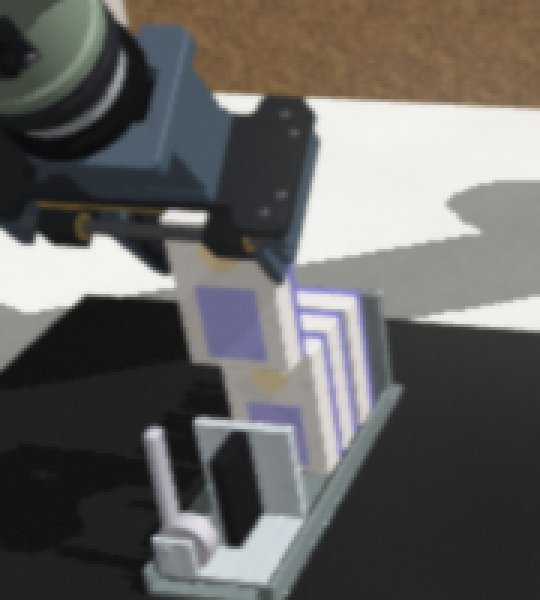

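Call:
step_arm --motion '[[[0.018, 0.0007, 0.024, 0, 0, 0.002, 1], [0.038, 0.0007, 0.05, 0, 0, 0.002, 1], [0.054, 0.0007, 0.072, 0, 0, 0.002, 1], [0.063, 0.0007, 0.0835, 0, 0, 0.002, 1], [0.063, 0.0007, 0.0835, 0, 0, 0.002, 1]]]'

```text
time_s: 27.47
position: [510.7, -232.9, 90.2]
eef_rot: [-3.138, 0.698, 0.003]
ft_force: [-0.6, 0.4, -2.4]
opening: 0.741
```

Call:
step_arm --motion '[[[0.0007, 0, 0.0008, 0, 0, 0, 1], [0.0013, 0, 0.0015, 0, 0, 0, 1], [0.0018, 0, 0.0021, 0, 0, 0, 1], [0.0018, 0, 0.0021, 0, 0, 0, 1]]]'

```text
time_s: 27.8
position: [511.4, -233.0, 88.8]
eef_rot: [-3.139, 0.695, 0.002]
ft_force: [-0.7, -0.4, -3.0]
opening: 0.74
```

Call:
step_arm --motion '[[[0.0007, 0.0004, 0.0008, 0, 0.002, 0, 1], [0.0013, 0.001, 0.0015, 0, 0.003, 0, 1], [0.0018, 0.001, 0.0021, 0, 0.003, 0, 1], [0.0018, 0.001, 0.0021, 0, 0.003, 0, 1]]]'

```text
time_s: 28.13
position: [511.9, -233.9, 87.9]
eef_rot: [-3.14, 0.691, 0.001]
ft_force: [1.6, 1.5, 6.3]
opening: 0.745
```

Call:
step_arm --motion '[[[0.0007, 0, 0.0008, 0, 0, 0, 1], [0.0011, 0, 0.0012, 0, 0.0, 0, 1], [0.0011, 0, 0.0012, 0, 0, 0, 1]]]'

```text
time_s: 28.38
position: [512.1, -233.8, 87.9]
eef_rot: [-3.141, 0.691, 0.001]
ft_force: [1.5, 1.7, 6.0]
opening: 0.745
```

Call:
step_arm --motion '[[[0, 0, 0, 0, 0, 0, 0.6], [0, 0, 0, 0, 0, 0, 0], [0, 0, 0, 0, 0, 0, 0], [-0.003, 0, -0.015, 0, 0, 0, 0], [-0.008, 0, -0.04, 0, 0, 0, 0], [-0.03, 0, -0.075, 0, 0, 0, 0], [-0.06, 0, -0.11, 0, 0, 0, 0], [-0.09, 0, -0.14, 0, 0, 0, 0]]]'

```text
time_s: 29.05
position: [532.5, -233.9, 248.9]
eef_rot: [-3.14, 0.693, 0.001]
ft_force: [0.9, -0.5, 0.3]
opening: 1.001
```

```bash
python3 - <<'E'
from k import *
s=state()
im=vision.grab_frame('scene'); save('l1.png',im,(100,100,280,270),4)
p=vision.camera_params('wrist');im=vision.grab_frame('wrist'); save('l2.png',im,(140,0,420,220),2)
# vertical above rib
rel((574,-234.5,200),(np.pi,0,0))
E
```

```text
now [ 533.657  -234.7532  254.7793] [ 3.1358  0.6799 -0.0042] q [-0.3216  0.6699  1.0747 -0.2282  2.0398  1.2158] op 1.001 t 29.15
shift [ 0.0658 -0.0005  0.0172] turn [ 0.0042  0.6799 -0.002 ]
```

View pics/l1.png

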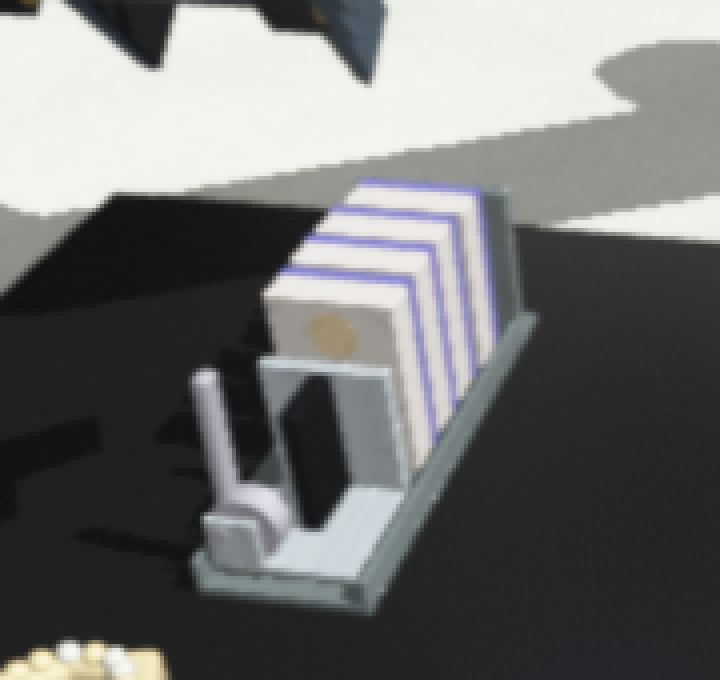

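View pics/l2.png

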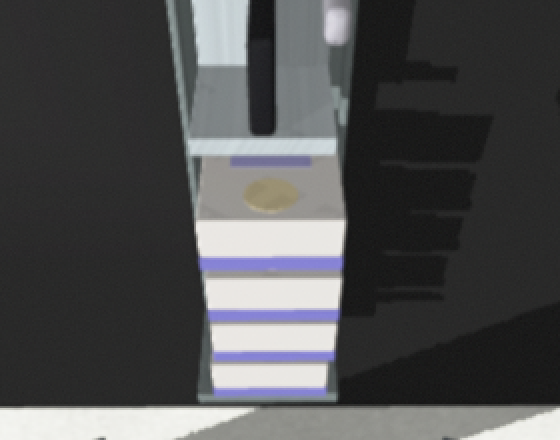

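Call:
step_arm --motion '[[[0.02, 0, 0, 0.001, 0.12, 0, 0.55], [0.035, 0, 0.002, 0.002, 0.24, 0, 0.55], [0.05, 0, 0.006, 0.003, 0.36, 0, 0.55], [0.06, 0, 0.01, 0.004, 0.48, 0, 0.55], [0.0658, 0, 0.0172, 0.004, 0.6, 0, 0.55], [0.0658, 0, 0.0172, 0.004, 0.68, -0.002, 0.55], [0.0658, 0, 0.0172, 0.004, 0.68, -0.002, 0.55], [0.0658, 0, 0.0172, 0.004, 0.68, -0.002, 0.55]]]'

```text
time_s: 29.82
position: [573.1, -235.2, 200.4]
eef_rot: [3.141, 0.001, -0.001]
ft_force: [0.4, -0.7, 0.7]
opening: 0.465
```

```bash
python3 - <<'E'
from k import *
s=state()
p=vision.camera_params('wrist');im=vision.grab_frame('wrist'); save('m1.png',im)
print([proj(p,X).round(1) for X in ((544,-233,82),(584,-233,82),(536,-200,82),(536,-266,82),(600,-263,114))])
rel((566,-233,66),(np.pi,0,0))
E
```

```text
[array([275.1, 233.5]), array([275. , 192.6]), array([240.9, 241.4]), array([309.3, 241.3]), array([311.7, 181.4])]
now [ 574.2444 -235.2932  200.2295] [ 3.1412  0.0008 -0.0004] q [-0.407   0.407   1.4935 -0.0008  1.2416  1.1644] op 0.452 t 29.87
shift [-0.0081 -0.0023  0.1342] turn [ 0.0004  0.0008 -0.0004]
```

View pics/m1.png

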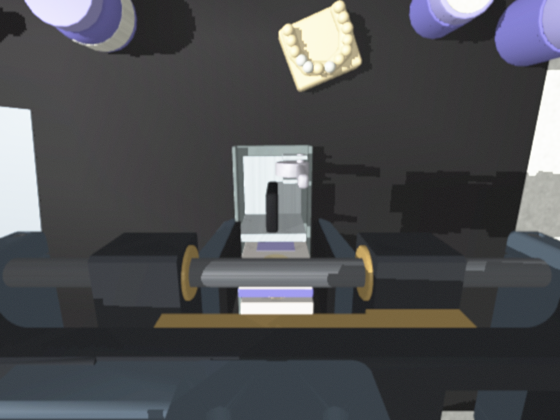

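Call:
step_arm --motion '[[[-0.0081, -0.0028, 0.035, 0, 0, 0, 0.55], [-0.0081, -0.0028, 0.07, 0, 0, 0, 0.55], [-0.0081, -0.0028, 0.1, 0, 0, 0, 0.55], [-0.0081, -0.0028, 0.12, 0, 0, 0, 0.55], [-0.0081, -0.0028, 0.134, 0, 0, 0, 0.55], [-0.0081, -0.0028, 0.134, 0, 0, 0, 0.55]]]'

```text
time_s: 30.37
position: [565.3, -231.6, 61.9]
eef_rot: [-3.139, 0.009, 0.001]
ft_force: [0.2, -0.0, 0.1]
opening: 0.449
```

Call:
step_arm --motion '[[[0, 0, 0, 0, 0, 0, 1], [0, 0, 0, 0, 0, 0, 1], [0, 0, 0, 0, 0, 0, 1], [0, 0, 0, 0, 0, 0, 1]]]' --squeeze 40

```text
time_s: 30.7
position: [566.2, -231.9, 63.0]
eef_rot: [-3.14, 0.007, 0.001]
ft_force: [-1.2, -0.1, -0.3]
opening: 0.191
```

Call:
step_arm --motion '[[[0, 0, 0, 0, 0, 0, 1], [0, 0, 0, 0, 0, 0, 1], [-0.003, 0, 0, 0, 0, 0, 1], [-0.007, 0, 0, 0, 0, 0, 1], [-0.011, 0, 0, 0, 0, 0, 1], [-0.015, 0, 0, 0, 0, 0, 1], [-0.018, 0, 0, 0, 0, 0, 1], [-0.02, 0, 0, 0, 0, 0, 1]]]'

```text
time_s: 31.37
position: [546.5, -230.6, 63.1]
eef_rot: [-3.138, 0.006, 0.002]
ft_force: [3.7, 5.0, -5.8]
opening: 0.13
```

```bash
python3 - <<'E'
from k import *
s=state(); print(s['position'],s['ft_force'],s['opening'])
im=vision.grab_frame('scene'); save('n1.png',im,(100,80,280,260),4)
E
```

```text
[ 546.5017 -230.5811   63.1456] [ 3.7337  5.047  -5.8157] 0.1304899408264726
```

View pics/n1.png

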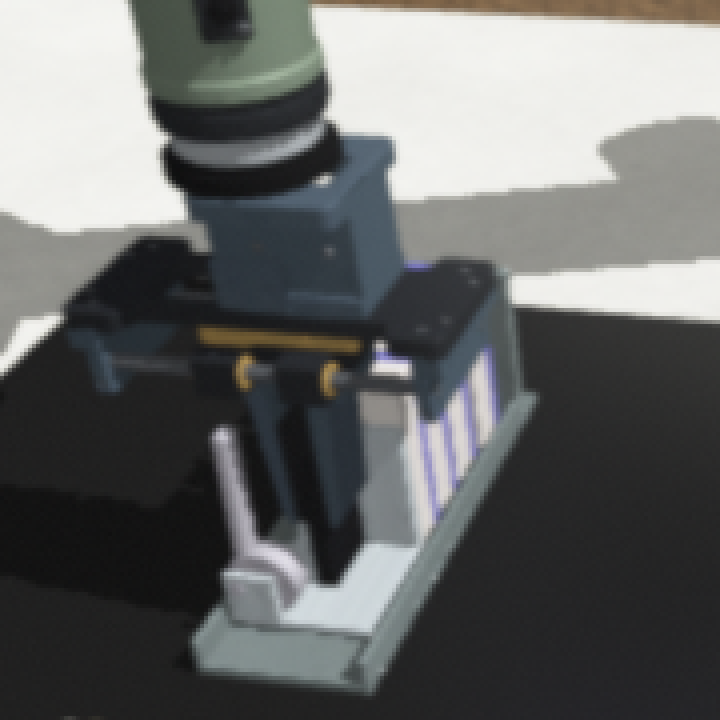

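Call:
step_arm --motion '[[[-0.002, 0, 0, 0, 0, 0, 1], [-0.005, 0, 0, 0, 0, 0, 1], [-0.007, 0, 0, 0, 0, 0, 1], [-0.009, 0, 0, 0, 0, 0, 1], [-0.011, 0, 0, 0, 0, 0, 1], [-0.013, 0, 0, 0, 0, 0, 1]]]'

```text
time_s: 31.92
position: [534.1, -230.6, 63.1]
eef_rot: [-3.139, 0.004, 0.002]
ft_force: [7.9, 2.5, -10.2]
opening: 0.128
```

Call:
step_arm --motion '[[[-0.0015, 0, 0, 0, 0, 0, 1], [-0.003, 0, 0, 0, 0, 0, 1], [-0.003, 0, 0, 0, 0, 0, 1]]]'

```text
time_s: 32.17
position: [532.2, -230.6, 63.2]
eef_rot: [-3.139, 0.001, 0.002]
ft_force: [7.0, 2.2, -7.7]
opening: 0.129
```

Call:
step_arm --motion '[[[-0.0015, 0, 0, 0, 0, 0, 1], [-0.003, 0, 0, 0, 0, 0, 1], [-0.003, 0, 0, 0, 0, 0, 1]]]'

```text
time_s: 32.42
position: [530.4, -230.7, 63.2]
eef_rot: [-3.139, -0.002, 0.002]
ft_force: [7.2, 2.8, -8.1]
opening: 0.129
```

Call:
step_arm --motion '[[[-0.0015, 0, 0, 0, 0, 0, 1], [-0.003, 0, 0, 0, 0, 0, 1], [-0.003, 0, 0, 0, 0, 0, 1]]]'

```text
time_s: 32.67
position: [528.6, -230.7, 63.2]
eef_rot: [-3.139, -0.004, 0.002]
ft_force: [7.9, 1.9, -8.7]
opening: 0.127
```

Call:
step_arm --motion '[[[-0.0015, 0, 0, 0, 0, 0, 1], [-0.003, 0, 0, 0, 0, 0, 1], [-0.003, 0, 0, 0, 0, 0, 1]]]'

```text
time_s: 32.92
position: [528.2, -230.7, 63.2]
eef_rot: [-3.14, -0.01, 0.002]
ft_force: [11.4, 2.8, -11.1]
opening: 0.13
```

Call:
step_arm --motion '[[[-0.0015, 0, 0, 0, 0, 0, 1], [-0.003, 0, 0, 0, 0, 0, 1], [-0.003, 0, 0, 0, 0, 0, 1]]]'

```text
time_s: 33.17
position: [528.1, -230.7, 63.2]
eef_rot: [-3.14, -0.017, 0.002]
ft_force: [12.1, 3.6, -11.2]
opening: 0.131
```

Call:
step_arm --motion '[[[0.001, 0, 0, 0, 0, 0, 0.6], [0.001, 0, 0, 0, 0, 0, 0.6], [0.001, 0, 0, 0, 0, 0, 0.6], [0.001, 0, -0.03, 0, 0, 0, 0.6], [0.001, 0, -0.07, 0, 0, 0, 0.6], [0.001, 0, -0.11, 0, 0, 0, 0.6], [0.001, 0, -0.14, 0, 0, 0, 0.6]]]'

```text
time_s: 33.75
position: [526.7, -231.4, 207.0]
eef_rot: [3.141, -0.019, 0.001]
ft_force: [0.8, -1.1, 0.3]
opening: 0.401
```

```bash
python3 - <<'E'
from k import *
s=state()
p=vision.camera_params('wrist');im=vision.grab_frame('wrist'); save('o1.png',im)
im=vision.grab_frame('scene'); save('o2.png',im,(100,90,280,260),4)
rel((562,-258,170),(np.pi,0,np.pi/2))
E
```

```text
now [ 529.0815 -232.4928  210.0325] [ 3.1372 -0.028   0.0008] q [-0.4384  0.32    1.6029  0.0085  1.1914  1.1286] op 0.402 t 33.85
shift [0.0318 0.0254 0.041 ] turn [ 0.0254 -0.0186 -1.5699]
```

View pics/o2.png

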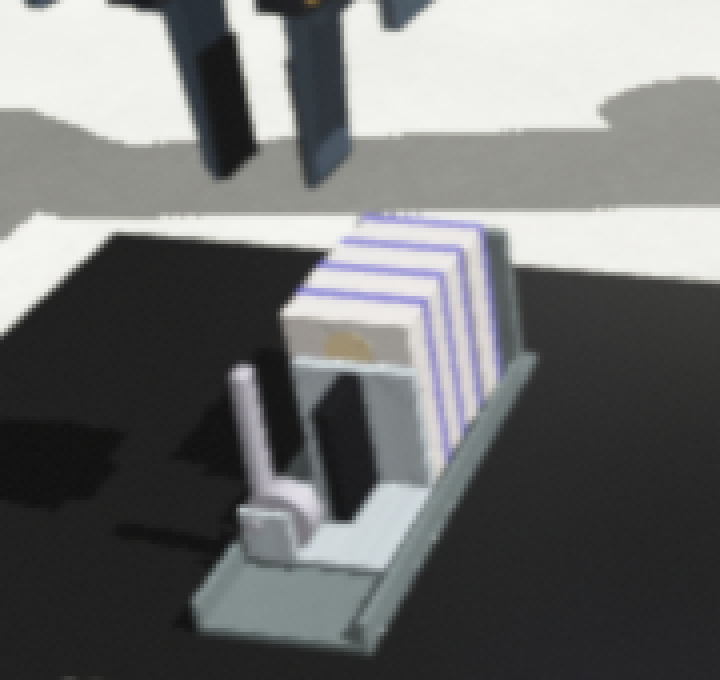

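View pics/o1.png

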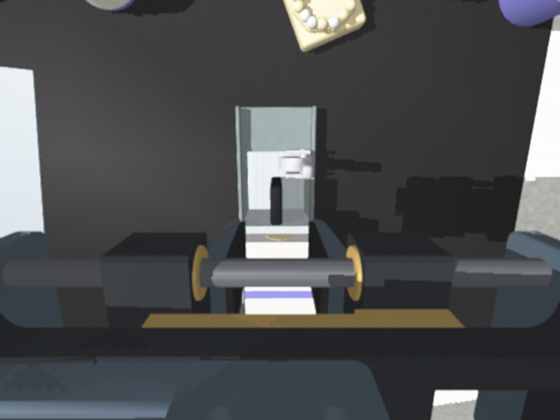

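Call:
step_arm --motion '[[[0.0318, 0.0254, 0.02, 0.0254, -0.0186, -1.57, 0.6], [0.0318, 0.0254, 0.02, 0.0254, -0.0186, -1.57, 0.6], [0.0318, 0.0254, 0.02, 0.0254, -0.0186, -1.57, 0.6], [0.0318, 0.0254, 0.02, 0.0254, -0.0186, -1.57, 0.6], [0.0318, 0.0254, 0.02, 0.0254, -0.0186, -1.57, 0.6], [0.0318, 0.0254, 0.02, 0.0254, -0.0186, -1.57, 0.6], [0.0318, 0.0254, 0.02, 0.0254, -0.0186, -1.57, 0.6], [0.0318, 0.0254, 0.02, 0.0254, -0.0186, -1.57, 0.6]]]'

```text
time_s: 34.52
position: [560.4, -258.0, 190.4]
eef_rot: [3.141, -0.005, 1.007]
ft_force: [-0.2, 0.1, 0.1]
opening: 0.397
```

```bash
python3 - <<'E'
from k import *
rel((562,-258,170),(np.pi,0,np.pi/2))
E
```

```text
now [ 560.3684 -258.0269  190.3549] [ 3.1408 -0.0055  1.007 ] q [-0.453   0.4068  1.5195  0.0057  1.2139  0.1089] op 0.397 t 34.52
shift [0.0008 0.0013 0.0204] turn [ 0.0023 -0.0051 -0.5638]
```

Call:
step_arm --motion '[[[0.0008, 0.0013, 0.01, 0.002, -0.005, -0.564, 0.6], [0.0008, 0.0013, 0.01, 0.002, -0.005, -0.564, 0.6], [0.0008, 0.0013, 0.02, 0.002, -0.005, -0.564, 0.6], [0.0008, 0.0013, 0.02, 0.002, -0.005, -0.564, 0.6], [0.0008, 0.0013, 0.02, 0.002, -0.005, -0.564, 0.6], [0.0008, 0.0013, 0.02, 0.002, -0.005, -0.564, 0.6], [0.0008, 0.0013, 0.02, 0.002, -0.005, -0.564, 0.6]]]'

```text
time_s: 35.1
position: [561.3, -258.0, 169.9]
eef_rot: [-3.141, -0.0, 1.569]
ft_force: [-0.3, 0.8, 0.3]
opening: 0.4
```

```bash
python3 - <<'E'
from k import *
p=vision.camera_params('wrist');im=vision.grab_frame('wrist'); save('q1.png',im)
print(proj(p,(562,-259,114)),proj(p,(562,-263,32)))
rel((562,-258,109),(np.pi,0,np.pi/2))
E
```

```text
[276.643 226.007] [276.7021 204.3066]
now [ 561.426  -258.0146  170.0716] [-3.141  -0.0003  1.5688] q [-0.4494  0.4239  1.5453 -0.      1.1731 -0.4474] op 0.400 t 35.15
shift [-0.      0.0006  0.0611] turn [-0.0006 -0.0003 -0.002 ]
```

View pics/q1.png

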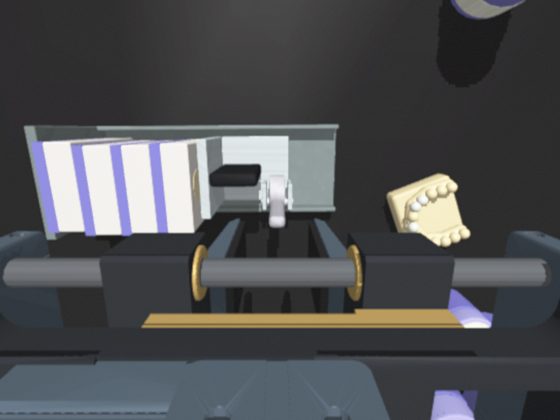

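Call:
step_arm --motion '[[[0, 0.0006, 0.03, 0, 0, 0, 0.6], [0, 0.0006, 0.05, 0, 0, 0, 0.6], [0, 0.0006, 0.061, 0, 0, 0, 0.6], [0, 0.0006, 0.061, 0, 0, 0, 1], [0, 0.0006, 0.061, 0, 0, 0, 1], [0, 0.0006, 0.061, 0, 0, 0, 1], [0, 0.0006, 0.061, 0, 0, 0, 1], [0, 0.0006, 0.061, 0, 0, 0, 1]]]' --squeeze 20

```text
time_s: 35.82
position: [562.6, -258.4, 110.5]
eef_rot: [3.14, 0.001, 1.569]
ft_force: [-0.5, -0.6, 2.9]
opening: 0.128
```

```bash
python3 - <<'E'
from k import *
s=state(); print(s['position'],s['ft_force'],s['opening'])
# arc about pivot (y -263,z 32) r=77 from current angle
y,z=s['position'][1]+263,s['position'][2]-32; r=np.hypot(y,z); a0=np.arctan2(y,z); print(r,a0)
for a in np.radians(np.arange(10,91,5)): print(round(np.degrees(a)),'dx(tool)=%.4f dz(tool)=%.4f'%((r*np.sin(a)-y)/1000,-(r*np.cos(a)-z)/1000))
E
```

```text
[ 562.5525 -258.4479  110.4806] [-0.5147 -0.6397  2.8817] 0.12843508397361894
78.6124870033993 0.05793753762703232
10 dx(tool)=0.0091 dz(tool)=0.0011
15 dx(tool)=0.0158 dz(tool)=0.0025
20 dx(tool)=0.0223 dz(tool)=0.0046
25 dx(tool)=0.0287 dz(tool)=0.0072
30 dx(tool)=0.0348 dz(tool)=0.0104
35 dx(tool)=0.0405 dz(tool)=0.0141
40 dx(tool)=0.0460 dz(tool)=0.0183
45 dx(tool)=0.0510 dz(tool)=0.0229
50 dx(tool)=0.0557 dz(tool)=0.0279
55 dx(tool)=0.0598 dz(tool)=0.0334
60 dx(tool)=0.0635 dz(tool)=0.0392
65 dx(tool)=0.0667 dz(tool)=0.0453
70 dx(tool)=0.0693 dz(tool)=0.0516
75 dx(tool)=0.0714 dz(tool)=0.0581
80 dx(tool)=0.0729 dz(tool)=0.0648
85 dx(tool)=0.0738 dz(tool)=0.0716
90 dx(tool)=0.0741 dz(tool)=0.0785
```

Call:
step_arm --motion '[[[0.0091, 0, 0.0011, 0, 0, 0, 1], [0.0189, 0, 0.0034, 0, 0, 0, 1], [0.0287, 0, 0.0072, 0, 0, 0, 1], [0.0377, 0, 0.0122, 0, 0, 0, 1], [0.046, 0, 0.0183, 0, 0, 0, 1], [0.0534, 0, 0.0253, 0, 0, 0, 1], [0.0598, 0, 0.0334, 0, 0, 0, 1], [0.0635, 0, 0.0392, 0, 0, 0, 1]]]' --squeeze 40

```text
time_s: 36.48
position: [563.2, -193.1, 71.3]
eef_rot: [3.139, 0.0, 1.57]
ft_force: [-1.4, -1.1, 7.2]
opening: 0.125
```

Call:
step_arm --motion '[[[0.0032, 0, 0.0061, 0, 0, 0, 1], [0.0058, 0, 0.0124, 0, 0, 0, 1], [0.0079, 0, 0.0189, 0, 0, 0, 1], [0.0094, 0, 0.0256, 0, 0, 0, 1], [0.0103, 0, 0.032, 0, 0, 0, 1], [0.0103, 0, 0.034, 0, 0, 0, 1], [0.0103, 0, 0.034, 0, 0, 0, 1]]]'

```text
time_s: 37.07
position: [564.6, -182.1, 41.1]
eef_rot: [3.135, 0.001, 1.57]
ft_force: [-5.8, -1.0, 25.2]
opening: 0.126
```

```bash
python3 - <<'E'
from k import *
s=state(); print(s['position'],s['ft_force'],s['opening'])
im=vision.grab_frame('scene'); save('r1.png',im,(100,90,280,260),4)
E
```

```text
[ 564.6291 -182.0599   41.0709] [-5.8181 -0.9654 25.2482] 0.1259034480619306
```

View pics/r1.png

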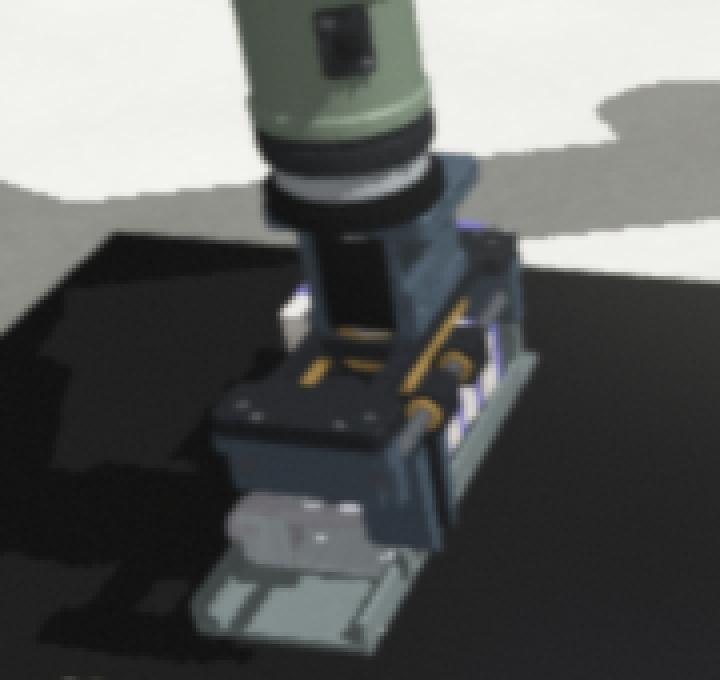

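Call:
step_arm --motion '[[[0, 0, -0.002, 0, 0, 0, 1], [0, 0, -0.002, 0, 0, 0, 0.6], [0, 0, -0.002, 0, 0, 0, 0.6], [0, 0, -0.002, 0, 0, 0, 0.6], [0, 0, -0.03, 0, 0, 0, 0.6], [0, 0, -0.07, 0, 0, 0, 0.6], [0, 0, -0.11, 0, 0, 0, 0.6], [0, 0, -0.14, 0, 0, 0, 0.6]]]'

```text
time_s: 37.78
position: [564.4, -181.0, 183.3]
eef_rot: [3.133, 0.0, 1.57]
ft_force: [1.5, -0.4, -0.6]
opening: 0.4
```

```bash
python3 - <<'E'
from k import *
s=state(); print(s['position'],s['ft_force'],s['opening'])
im=vision.grab_frame('scene'); save('r2.png',im,(100,90,280,260),4)
im=vision.grab_frame('wrist'); save('r3.png',im)
E
```

```text
[ 564.3525 -181.0369  183.3275] [ 1.4617 -0.4359 -0.6248] 0.4002764392808583
```

View pics/r2.png

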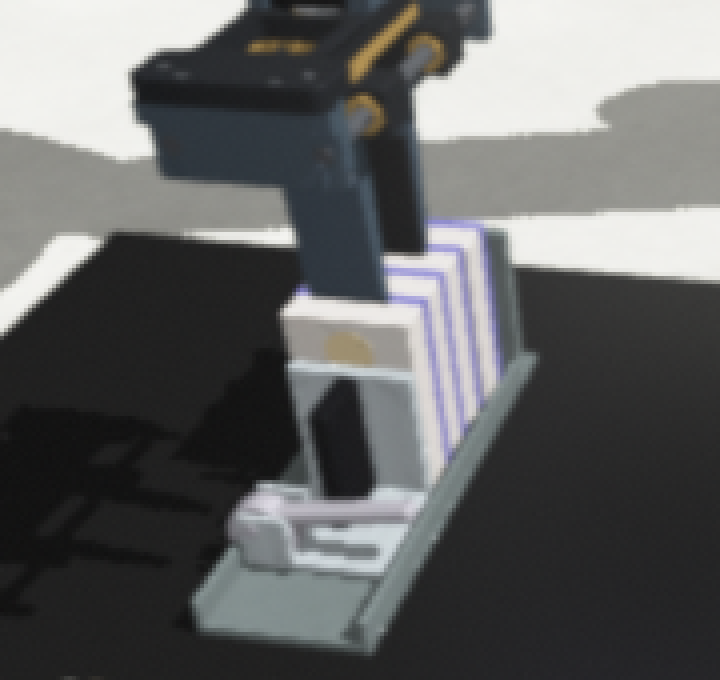

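View pics/r3.png

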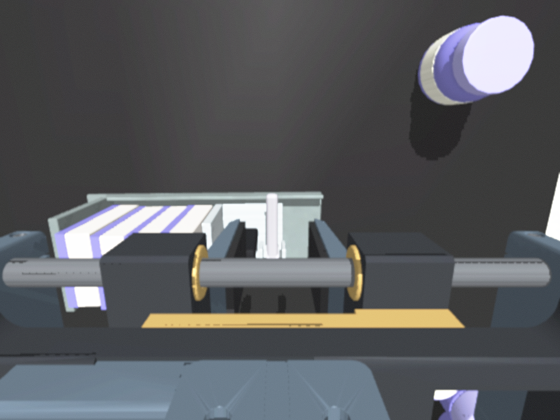

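Call:
step_arm --motion '[[[0, 0, -0.04, 0, 0, 0, 0.6], [0.04, 0, -0.08, 0, 0, 0, 0.6], [0.08, 0, -0.11, 0, 0, 0, 0.6], [0.12, 0, -0.12, 0, 0, 0, 0.6], [0.16, 0, -0.12, 0, 0, 0, 0.6], [0.2, 0, -0.12, 0, 0, 0, 0.6], [0.22, 0, -0.12, 0, 0, 0, 0.6], [0.22, 0, -0.12, 0, 0, 0, 0.6]]]'

```text
time_s: 38.55
position: [564.3, 45.6, 304.3]
eef_rot: [3.126, -0.002, 1.577]
ft_force: [-0.1, 0.0, 0.8]
opening: 0.399
```

```bash
python3 - <<'E'
from k import *
s=state(); print(s['position'],s['ft_force'],s['opening'])
im=vision.grab_frame('scene'); save('s1.png',im,(120,110,270,260),4)
p=vision.camera_params('top'); im=vision.grab_frame('top'); save('s2.png',im,(330,185,430,315),5)
E
```

```text
[564.28    45.5829 304.2967] [-0.1419  0.0097  0.7904] 0.3992874478713785
```

View pics/s1.png

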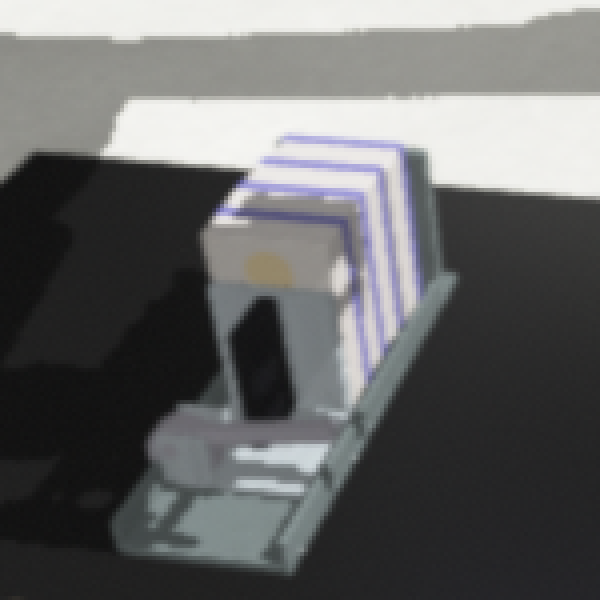

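View pics/s2.png

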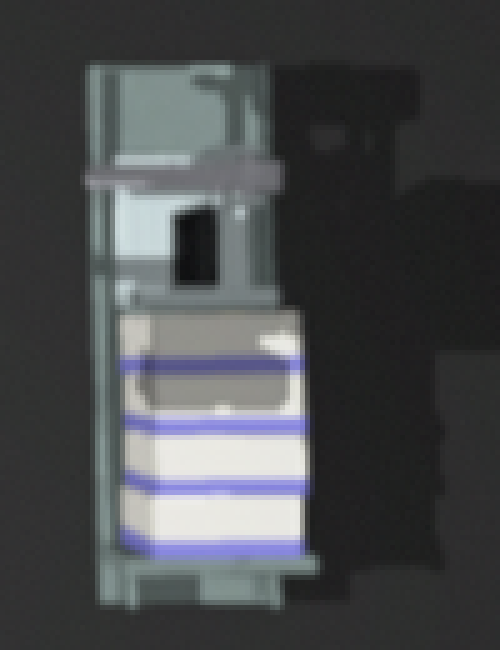

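```bash
python3 - <<'E'
from k import *
p=vision.camera_params('top'); f=lambda u,v:(u/5+330,v/5+185)
print([onz(p,f(210,v),106)[0].round(1) for v in (311,372,433,494,557)])
print('y',onz(p,f(122,330),106)[1],onz(p,f(302,330),106)[1],onz(p,f(125,540),106)[1],onz(p,f(304,540),106)[1])
print('lever tip',onz(p,f(85,178),45),'bookend top', onz(p,f(285,288),82),onz(p,f(285,306),82))
im=cv2.imread('pics/a_top.png')
E
```

```text
[np.float64(497.2), np.float64(469.2), np.float64(441.3), np.float64(413.4), np.float64(384.8)]
y -188.3354271700602 -271.45911798852984 -187.92720495403938 -270.0676260382991
lever tip [ 563.0834 -180.8499   45.    ] bookend top [ 508.1096 -269.1941   82.    ] [ 499.6435 -268.9948   82.    ]
```

```bash
python3 - <<'E'
from bench import env, state
print(env.hand_in()); print(state()['time_s'])
E
```

```text
the job is handed in; nothing more can be done
None
the job is handed in; nothing more can be done
```

The job is done and handed in at about 38.6 s of the 210 s allowed. All four cartons stand upright on their short edges in the tray, the row is closed, and the lever is folded down. `hand_in` gives no verdict, so this rests on my own checks.

**What I did:** I lifted the cam lever by its tip and drew the bookend back to its stop by the same grip. Each carton was picked up with the tool tilted and stood upright in the tray. I then pushed the bookend up by its rib until it stalled (about 12 N) and folded the lever down to its stop.

**Last checks, from the top camera:**
- **Row:** carton edges are at x = 497, 469, 441, 413 and 385 mm. That is a 28 mm pitch with no gaps, and the last edge meets the end plate.
- **Bookend:** its face measures 499.6 mm, so about 2 mm or less from the last carton.
- **Lever:** the tip is back where it was when locked at the start (y −181 mm against −182 mm).
- **Middle line:** the cartons sit roughly 4 mm off it, within the 14 mm allowed.
- **Jar, flask and model:** I never went near them, but I did not measure their positions again at the end.

**Disagreements and a close call:**
- When first set down, the cartons sat up to about 3.5 mm further along the grip than the top view suggested. Lowering each one until it touched the floor absorbed this.
- One reading of the second carton's position across the tray was about 3 mm off the later one. I put that down to noise in the arm's pose.
- While folding the lever, the gripper body passed only about 3 mm above the cartons, with 25 N at the wrist. The row measured unmoved afterwards.

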